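# Load radio dongles into a shielded test pot and lock its ring

### The arm

A 7-joint arm with a two-finger parallel gripper is mounted at the origin on a cart in front of the work surface, level with it; the furniture and walls round the work are solid. World frame = base frame: x ahead of the robot, y to its left, z up, the work surface at z = 0. Lengths are in m, angles in rad, forces in N, time in s.
With the tool pointing down it reaches from about 0.4 to 0.9 m from the base axis. Payload 5.6 kg.
Tool frame: the origin (TCP) lies at the very end of the fingers, on their centre line; the grasp point (between the pads) lies 19 mm behind it; z points along the fingers, y is the line along which they close (so a half turn about z gives the same grasp; the last joint's range is limited). The gripper opens to 92 mm and grips with 3 to 60 N. Pads are 20 mm wide; open, the fingers measure 128 mm over their backs; the gripper's body (75 mm by 189 mm) begins 69 mm behind the grasp point.
Start: joints at [1.12, 0.468, -0.012, 1.603, 0.006, 1.071, -0.056], TCP at [0.258, -0.597, 0.215] pointing down, gripper open.
Joint ranges: [-2.53, 2.53], [-0.31, 2.02], [-1.57, 1.55], [0.28, 2.44], [-1.29, 4.43], [0.15, 1.84], [-2.92, 2.92]. Speed limits (rad/s): [2.57, 2.57, 3.14, 3.14, 3.14, 3.14, 3.14].

### API

Orientations are given as a unit quaternion [w, x, y, z].
In Python, from workcell import observe, read_camera, finish_job gives the robot as it stands.
- The arm moves only by the tool step_arm, never from a script. Its argument "increments" is a list of rows, each a list of 3 entries, a list of its own where there are three numbers: the shift along the tool's x, y, z in mm, then the turn, a rotation vector about the tool's x, y, z in rad, then the opening, from -1 (shut) to 1 (fully open). A call has 1 to 12 rows; each row is the pose to reach, as a shift and turn from the pose commanded when the call began, along the tool's axes at that moment; what a row does not reach only later rows make up. A row lasts 1/10 s, in which the tool goes at most 50 mm and 8.59 degrees, less where a joint would pass 70% of its speed; a pose out of reach is approached as far as the arm can. A call with a gripper value outside its range is refused whole. The fingers move at their own pace and stop on an object; "squeeze" is the grip in N (left out, the last holds). Time passes only in rows, so rows that repeat a pose let the fingers close. It gives the time, the measured TCP pose, the force, the opening and the grip force at its end, in the units of the state.
- observe(): the state, without advancing time (a new reading comes with each control period).
- read_camera(name): name is "scene" or "top" or "wrist"; returns a dict with "frame" (480x640x3 uint8, red, green, blue), "fx", "fy", "cx", "cy" (pixels), "dist_coeffs" ([k1, k2, p1, p2, k3] as OpenCV has them; the pictures are not rectified), "rvec" (rotation vector, rad) and "tvec" (3), from world to camera coordinates, as OpenCV has them. Camera axes: x right, y down, z forward; pixel columns grow to the right and rows downward; lengths in m; the calibration is good to about 2 mm. A picture is of the moment at which its call begins. There is no depth.
- finish_job(): hands the job in; it is judged then, once.
The state is a dict: "time": time; "q": joint angles; "joint_vel": joint speeds; "tau": joint torques, N m; "tcp_pos": TCP position; "tcp_rot": TCP orientation; "ft_force": force on the tool from outside, world axes, zero at the start; "torque": the same for the moment, N m; "width": finger opening in m; "grip_force": force on a finger pad.
Only numpy, scipy, OpenCV 4.12 (cv2) and the standard library are available. Lean on these libraries where they do the work, as an engineer would, in place of code of your own. Each camera call takes 0.05 s, during which the arm holds its last target. There are 200 camera calls.

### The job

Load every red radio dongle on the bench into the shielded test pot: turn the locking ring to its open stop (green mark at the index line), park the lid level on the blue-topped stand, and lay the dongles flat in the pot's lanes, one to a lane. Then put the lid back fully home and turn the ring all the way to its locked stop (red mark). Leave the other things on the bench alone.

Things in the scene. Friction and masses are not known exactly. Their poses are not given: they have to be found in the camera images.
- test_pot: Round grey and aluminium pot, fixed on the left part of the bench. Origin: centre of its underside; z is up. Its barrel, 150 mm in diameter, ends in a flat top 44 mm above the origin: the nest lies inside it and the lid stands on its outer edge.
- lane_0 (a point): Middle of a nest lane, where the middle of a dongle belongs (within 6 mm): on the nest floor (44 mm above the pot's underside), 36.5 mm from the pot's axis along the pot's +x. The four lanes with copper patches form a cross, each a pocket 24 mm wide and 55 mm long between black guide pads and stops 2.5 mm high. A dongle lies lengthwise along its lane, either way round.
- lane_1 (a point): The same for the lane along the pot's +y.
- lane_2 (a point): The same for the lane along the pot's -x.
- lane_3 (a point): The same for the lane along the pot's -y.
- index_mark (a point): Top of the fixed index pillar with a red line, against which the ring's coloured marks are read: at -y of the pot, 95 mm from its axis, 57 mm above its underside.
- lock_ring (a joint): Dark locking ring round the barrel, 178 mm outside, 27 to 56 mm above the pot's underside. Value grows turning CLOCKWISE seen from above: 0 = open stop (green mark at the index), 0.524 = half catch (yellow), 1.047 = locked stop (red). All three are spring detents that pull the ring in from within 0.2 rad; about 4 N at a lug overcomes one. It starts at the half catch or locked.
- lug_a (a point): Centre of the top of a red upright finger lug on the ring, by which it is turned: 14 mm wide along the rim, 12 mm radially, standing 26 mm above the ring (top 82 mm above the pot's underside), 93.5 mm from the pot's axis. At ring value 0 it lies 30 degrees counterclockwise of the pot's +x; it moves with the ring.
- lug_b (a point): The same on the other lug, straight across the ring.
- pot_lid: Loose aluminium lid, about 220 g, 147 mm wide, 18 mm high, hollow below (13 mm deep), knob on top; starts on the pot under the ring's tabs. Origin: centre of its underside; z up. Three ears (30 degrees wide, 5 mm thick, out to 81 mm from the axis): along the lid's +x and 120 degrees to either side, each with a black line. Home: origin 44 mm above the pot's, on its axis (3 mm play).
- lid_knob (a point): Middle of the lid's round black knob, 38 mm above the lid's underside: 30 mm in diameter, from 28 to 48 mm above the underside. The ring's tabs (undersides 50 mm, tops 56 mm above the pot's underside) leave gaps for the ears at ring 0 only, over the pot's +x and 120 degrees to either side, with 7 degrees to spare; with ears on the tabs the lid is 12 mm too high.
- lid_stand: Fixed stand for the lid on the right part of the bench: a dark foot and stem that carry a round plate of 108 mm diameter with blue felt, its top 64 mm above the origin (centre of the underside). The lid is parked over it like a cap: its hollow (139 mm wide, 13 mm deep) takes the plate, so that its underside hangs 51 mm above the stand's underside.
- dongle_0: Red radio dongle (USB stick with a metal plug), 17 x 48 x 8 mm, 20 g, lying on the right part of the bench; origin: centre of its underside, y along its length (plug end to -y; the plug is 12 mm wide). Two to four of dongle_0 to dongle_3 are there; the bench is clear where they start.
- dongle_1: Red radio dongle (USB stick with a metal plug), 17 x 48 x 8 mm, 20 g, lying on the right part of the bench; origin: centre of its underside, y along its length (plug end to -y; the plug is 12 mm wide). Two to four of dongle_0 to dongle_3 are there; the bench is clear where they start.
- dongle_2: Red radio dongle (USB stick with a metal plug), 17 x 48 x 8 mm, 20 g, lying on the right part of the bench; origin: centre of its underside, y along its length (plug end to -y; the plug is 12 mm wide). Two to four of dongle_0 to dongle_3 are there; the bench is clear where they start.
- dongle_3: Red radio dongle (USB stick with a metal plug), 17 x 48 x 8 mm, 20 g, lying on the right part of the bench; origin: centre of its underside, y along its length (plug end to -y; the plug is 12 mm wide). Two to four of dongle_0 to dongle_3 are there; the bench is clear where they start.
- torque_spanner: Small torque spanner with an orange handle, 151 mm long, a bystander.
- attenuator: Small black and gold coaxial part, 38 mm long, a bystander.
- heat_sink: White finned heat sink, 42 x 42 x 23 mm, a bystander.

How it is judged:
On the way, in this order (a step that is already met when the one before it is completed fails the run):
1. the locking ring is turned to its open stop (value of joint lock_ring below 0.07 rad), for 0.2 s.
2. the lid is parked level on the stand (horizontal distance between pot_lid and lid_stand below 0.025 m and z of pot_lid in the frame of lid_stand below 0.055 m and angle between pot_lid's own z axis and vertical below 0.06 rad), for 0.3 s.
3. every dongle lies flat in a lane of the pot, with the lid off (z of each of dongle_0, dongle_1, dongle_2, dongle_3 in the frame of test_pot below 0.0457 m and angle between each of dongle_0, dongle_1, dongle_2, dongle_3's own z axis and vertical below 0.08 rad and (horizontal distance between dongle_0 and lane_0 below 0.0065 m or horizontal distance between dongle_0 and lane_1 below 0.0065 m or horizontal distance between dongle_0 and lane_2 below 0.0065 m or horizontal distance between dongle_0 and lane_3 below 0.0065 m) and (horizontal distance between dongle_1 and lane_0 below 0.0065 m or horizontal distance between dongle_1 and lane_1 below 0.0065 m or horizontal distance between dongle_1 and lane_2 below 0.0065 m or horizontal distance between dongle_1 and lane_3 below 0.0065 m) and (horizontal distance between dongle_2 and lane_0 below 0.0065 m or horizontal distance between dongle_2 and lane_1 below 0.0065 m or horizontal distance between dongle_2 and lane_2 below 0.0065 m or horizontal distance between dongle_2 and lane_3 below 0.0065 m) and (horizontal distance between dongle_3 and lane_0 below 0.0065 m or horizontal distance between dongle_3 and lane_1 below 0.0065 m or horizontal distance between dongle_3 and lane_2 below 0.0065 m or horizontal distance between dongle_3 and lane_3 below 0.0065 m) and horizontal distance between pot_lid and test_pot above 0.1 m), for 0.3 s.
4. the lid is home on the pot with the ring open (z of pot_lid in the frame of test_pot between 0.042 and 0.046 m and horizontal distance between pot_lid and test_pot below 0.005 m and angle between pot_lid's own z axis and vertical below 0.04 rad and value of joint lock_ring below 0.07 rad), for 0.2 s.
At the end, for the whole second after the job is handed in: every dongle lies flat in a lane of the pot (its middle within 6.5 mm of that of the lane), the lid is home (within 2 mm in height and 5 mm of the axis) and the locking ring is at its locked stop (over 0.99 rad) (z of each of dongle_0, dongle_1, dongle_2, dongle_3 in the frame of test_pot below 0.0457 m and angle between each of dongle_0, dongle_1, dongle_2, dongle_3's own z axis and vertical below 0.08 rad and (horizontal distance between dongle_0 and lane_0 below 0.0065 m or horizontal distance between dongle_0 and lane_1 below 0.0065 m or horizontal distance between dongle_0 and lane_2 below 0.0065 m or horizontal distance between dongle_0 and lane_3 below 0.0065 m) and (horizontal distance between dongle_1 and lane_0 below 0.0065 m or horizontal distance between dongle_1 and lane_1 below 0.0065 m or horizontal distance between dongle_1 and lane_2 below 0.0065 m or horizontal distance between dongle_1 and lane_3 below 0.0065 m) and (horizontal distance between dongle_2 and lane_0 below 0.0065 m or horizontal distance between dongle_2 and lane_1 below 0.0065 m or horizontal distance between dongle_2 and lane_2 below 0.0065 m or horizontal distance between dongle_2 and lane_3 below 0.0065 m) and (horizontal distance between dongle_3 and lane_0 below 0.0065 m or horizontal distance between dongle_3 and lane_1 below 0.0065 m or horizontal distance between dongle_3 and lane_2 below 0.0065 m or horizontal distance between dongle_3 and lane_3 below 0.0065 m) and z of pot_lid in the frame of test_pot between 0.042 and 0.046 m and horizontal distance between pot_lid and test_pot below 0.005 m and angle between pot_lid's own z axis and vertical below 0.04 rad and value of joint lock_ring above 0.99 rad); the robot touches nothing.
It fails at once if a bystander is moved by more than 3 cm (distance of any of torque_spanner, attenuator, heat_sink from where it was at the start of the episode above 0.03 m).
Of dongle_0, dongle_1, dongle_2, dongle_3 only 2 to 4 are there at a start; the rules pass over those that are not, and their reading is None.
At some moment in a run one of dongle_0, dongle_1, dongle_2, dongle_3 may be knocked a few centimetres aside while the robot is not near it.
Once in a run the grip may slacken for a moment while it holds something.
It also fails if it takes over 210 s, if anything falls off the work surface, if the arm or the gripper's body presses on something with over 40 N, if the wrist force passes 120 N, or if a joint passes its speed limit or range.

## Working session

There is one attempt and no reset: what is moved stays moved. The work goes in short steps, Python scripts to look and compute and a tool call to move; the robot and the scene stay as the last step left them, time stands still between calls to the robot, and variables do not carry over. Pictures are saved under pics/ and viewed, at most 14 in all, crops included, and the job is handed in when it is done.

Besides the shell and the picture viewer there is one more tool, called after ">>>" as name(argument=value, ...) on one line, values as JSON. step_arm: Moves the arm, as the interface text tells. Its arguments: {"type":"object","properties":{"increments":{"type":"array"},"squeeze":{"type":"number"}},"required":["increments"]}

```bash
ls; mkdir -p pics; python3 - <<'E'
from workcell import observe, read_camera
import cv2,pickle
o=observe();print(o)
for n in ["scene","top"]:
    c=read_camera(n);cv2.imwrite(f"pics/{n}0.png",c["frame"][:,:,::-1]);pickle.dump(c,open(f"{n}0.pkl","wb"))
    print(n,{k:v for k,v in c.items() if k!="frame"})
E
```

```text
pics
{'time': 0.0, 'q': array([ 1.12001468,  0.46838913, -0.01163292,  1.6035823 ,  0.00601258,
        1.07141006, -0.05627476]), 'joint_vel': array([ 0.00030634, -0.0011715 ,  0.00263166, -0.0007758 , -0.00061642,
       -0.00065884,  0.00014237]), 'tau': array([-1.07194654e-03, -5.20566809e+01, -1.28847061e-02, -2.43751413e+01,
       -5.65920607e-02,  1.74338749e-02,  1.35055870e-04]), 'tcp_pos': array([ 0.25749708, -0.59620109,  0.21364972]), 'tcp_rot': array([-8.44715023e-04,  9.79286408e-01,  2.02478052e-01, -2.36063601e-04]), 'ft_force': array([ 0.22207194, -0.03642118,  0.60598983]), 'torque': array([0.08634632, 0.00478376, 0.01438735]), 'grip_force': 0.0, 'width': 0.09222686197757225}
scene {'fx': 448.79521640057413, 'fy': 448.79521640057413, 'cx': 322.5658146607488, 'cy': 237.38844458359495, 'dist_coeffs': array([-0.08775693,  0.        ,  0.        ,  0.        ,  0.        ]), 'rvec': array([ 0.87748352, -2.59311722,  0.95833752]), 'tvec': array([0.40208375, 0.24342245, 1.05202199])}
top {'fx': 618.4970598708541, 'fy': 618.4970598708541, 'cx': 309.6097983607659, 'cy': 242.19215635994385, 'dist_coeffs': array([-0.20597272,  0.        ,  0.        ,  0.        ,  0.        ]), 'rvec': array([ 2.43789665, -1.5624109 ,  0.23147412]), 'tvec': array([-0.15273929,  0.47064603,  1.90547502])}
```

View pics/top0.png

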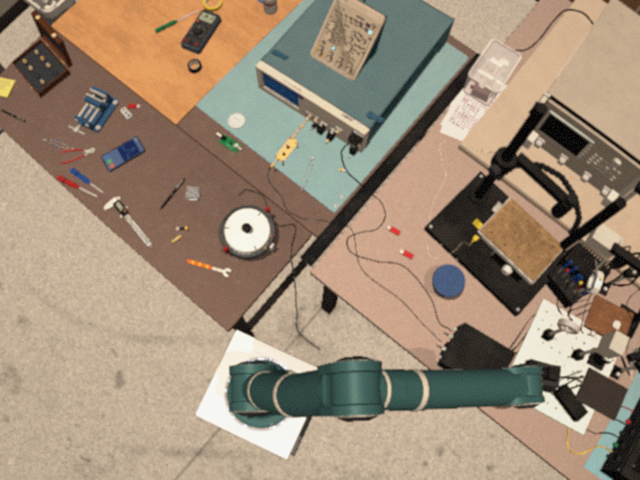

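View pics/scene0.png

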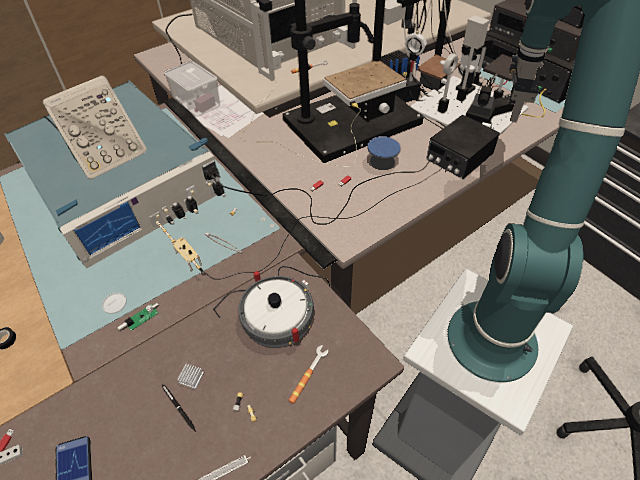

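The top view shows the pot near (248,231) and the stand at (447,281). Two red dongles are at (393,231) and (407,254), and the spanner is at (208,267). The scene view shows the same two dongles at (317,185) and (345,181).

```bash
cat > h.py <<'E'
import numpy as np, cv2, pickle
from scipy.spatial.transform import Rotation as R
from workcell import observe, read_camera
def snap(n,tag):
    c=read_camera(n); pickle.dump(c,open(tag+".pkl","wb")); cv2.imwrite(f"pics/{tag}.png",c["frame"][:,:,::-1]); return c
def load(t): return pickle.load(open(t+".pkl","rb"))
def KD(c): return np.array([[c["fx"],0,c["cx"]],[0,c["fy"],c["cy"]],[0,0,1.]]),np.array(c["dist_coeffs"])
def ray(c,uv):
    K,D=KD(c); p=cv2.undistortPoints(np.array([[uv]],float),K,D)[0,0]
    M=cv2.Rodrigues(np.array(c["rvec"]))[0]; return -M.T@c["tvec"], M.T@np.array([p[0],p[1],1.])
def onz(c,uv,z):
    o,d=ray(c,uv); return o+d*(z-o[2])/d[2]
def tri(obs):
    A=0;b=0
    for c,uv in obs:
        o,d=ray(c,uv); d=d/np.linalg.norm(d); P=np.eye(3)-np.outer(d,d); A=A+P; b=b+P@o
    return np.linalg.solve(A,b)
def proj(c,P):
    K,D=KD(c); return cv2.projectPoints(np.atleast_2d(np.array(P,float)),np.array(c["rvec"]),np.array(c["tvec"]),K,D)[0][:,0]
def rot(o):
    q=o["tcp_rot"]; return R.from_quat([q[1],q[2],q[3],q[0]])
def go(target,yaw=None,o=None):
    """mm shift in tool axes and rotvec to get TCP to target, tool down with tool-y axis at world angle yaw"""
    o=o or observe(); r=rot(o)
    s=r.inv().apply(np.array(target)-o["tcp_pos"])*1000
    out=None
    if yaw is not None:
        c=[]
        for y in (yaw,yaw+np.pi):
            Y=np.array([np.cos(y),np.sin(y),0]);Z=np.array([0,0,-1.]);X=np.cross(Y,Z)
            c.append((r.inv()*R.from_matrix(np.c_[X,Y,Z])).as_rotvec())
        out=[np.round(v,3) for v in c]
    print("pos",np.round(o["tcp_pos"],4),"shift mm",np.round(s,1),"turn",out,"q7",round(o["q"][6],3))
E
python3 - <<'E'
from h import *
t=load("top0");s=load("scene0")
for n,a,b in [("knob",(247,228),(274,299)),("stand",(448,280),(383,146)),("d0",(393,231),(317,185)),("d1",(407,254),(345,180))]:
    print(n,tri([(t,a),(s,b)]).round(3),onz(t,a,0.005).round(3))
for n,uv in [("lugA?",(269,209)),("lugB",(226,252)),("spanner",(195,264)),("spanner end",(228,272)),("base",(255,395))]:print(n,onz(t,uv,.06).round(3))
w=snap("wrist","w0")
M=cv2.Rodrigues(w["rvec"])[0];print("cam in tool",rot(observe()).inv().apply(-M.T@w["tvec"]-observe()["tcp_pos"]), rot(observe()).inv().as_matrix()@M.T, w["fx"])
im=cv2.resize(s["frame"][100:400,200:500,::-1],None,fx=2,fy=2,interpolation=2);cv2.imwrite("pics/sc0.png",im)
E
```

```text
knob [0.449 0.259 0.079] [0.466 0.275 0.005]
stand [ 0.564 -0.393  0.065] [ 0.581 -0.401  0.005]
d0 [ 0.661 -0.17   0.006] [ 0.66  -0.171  0.005]
d1 [ 0.606 -0.243  0.004] [ 0.606 -0.244  0.005]
lugA? [0.541 0.226 0.06 ]
lugB [0.352 0.288 0.06 ]
spanner [0.275 0.361 0.06 ]
spanner end [0.296 0.253 0.06 ]
base [-0.014  0.008  0.06 ]
cam in tool [ 0.0767784   0.00084956 -0.17056717] [[-0.00141401 -0.96343717 -0.26793064]
 [ 0.99999818 -0.00101904 -0.00161319]
 [ 0.00128117 -0.26793243  0.96343685]] 330.7215515248439
```

View pics/sc0.png

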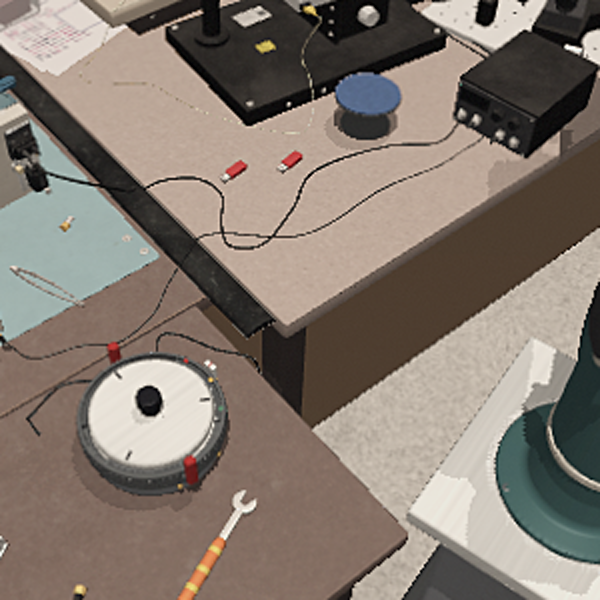

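```bash
python3 - <<'E'
from h import *
go((.45,-.2,.32),0.3);go((.43,.22,.32),np.radians(60))
E
```

```text
pos [ 0.2575 -0.5963  0.2139] shift mm [ 333.8 -287.7 -105.8] turn [array([-1.000e-03, -1.000e-03, -1.463e+00]), array([-1.000e-03,  1.000e-03,  1.679e+00])] q7 -0.056
pos [ 0.2575 -0.5963  0.2139] shift mm [ 482.  -681.2 -105.2] turn [array([-1.00e-03, -1.00e-03, -2.21e+00]), array([-0.001,  0.001,  0.931])] q7 -0.056
```

>>> step_arm(increments=[[[0, 0, -106], [0, 0, -0.15], 1], [[0, 0, -106], [0, 0, -0.3], 1], [[50, -40, -106], [0, 0, -0.45], 1], [[90, -75, -106], [0, 0, -0.6], 1], [[130, -110, -106], [0, 0, -0.75], 1], [[170, -145, -106], [0, 0, -0.9], 1], [[210, -180, -106], [0, 0, -1.05], 1], [[250, -215, -106], [0, 0, -1.2], 1], [[290, -250, -106], [0, 0, -1.35], 1], [[334, -288, -106], [0, 0, -1.46], 1], [[350, -330, -106], [0, 0, -1.6], 1], [[365, -375, -106], [0, 0, -1.75], 1]])

```text
time: 1.35
tcp_pos: [0.4438, -0.1358, 0.3204]
tcp_rot: [0.0, 0.469, 0.883, 0.0]
ft_force: [-0.1, -0.2, -0.1]
width: 0.0922
grip_force: 0.0
```

```bash
python3 - <<'E'
from h import *
go((.43,.22,.32),np.radians(60))
E
```

```text
pos [ 0.4438 -0.1358  0.3204] shift mm [302.7 187.5   0.6] turn [array([ 0.001, -0.   , -0.454]), array([-0.000e+00, -1.000e-03,  2.688e+00])] q7 0.775
```

>>> step_arm(increments=[[[40, 25, 0], [0, 0, -0.1], 1], [[80, 50, 0], [0, 0, -0.2], 1], [[120, 75, 0], [0, 0, -0.3], 1], [[160, 100, 0], [0, 0, -0.4], 1], [[200, 125, 0], [0, 0, -0.45], 1], [[240, 150, 0], [0, 0, -0.45], 1], [[280, 175, 0], [0, 0, -0.45], 1], [[303, 188, 0], [0, 0, -0.45], 1], [[303, 188, 0], [0, 0, -0.45], 1], [[303, 188, 0], [0, 0, -0.45], 1]])

```text
time: 2.35
tcp_pos: [0.4318, 0.2181, 0.3202]
tcp_rot: [-0.0, 0.263, 0.965, -0.0]
ft_force: [0.4, -1.0, -0.6]
width: 0.0921
grip_force: 0.0
```

```bash
python3 - <<'E'
from h import *
c=snap("wrist","w1"); t=snap("top","top1")
cv2.imwrite("pics/w1v.png",cv2.resize(c["frame"][:,:,::-1],(800,600)))
cv2.imwrite("pics/top1v.png",cv2.resize(t["frame"][190:340,360:560,::-1],(800,600),interpolation=2))
E
```

```text
(no output)
```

View pics/w1v.png

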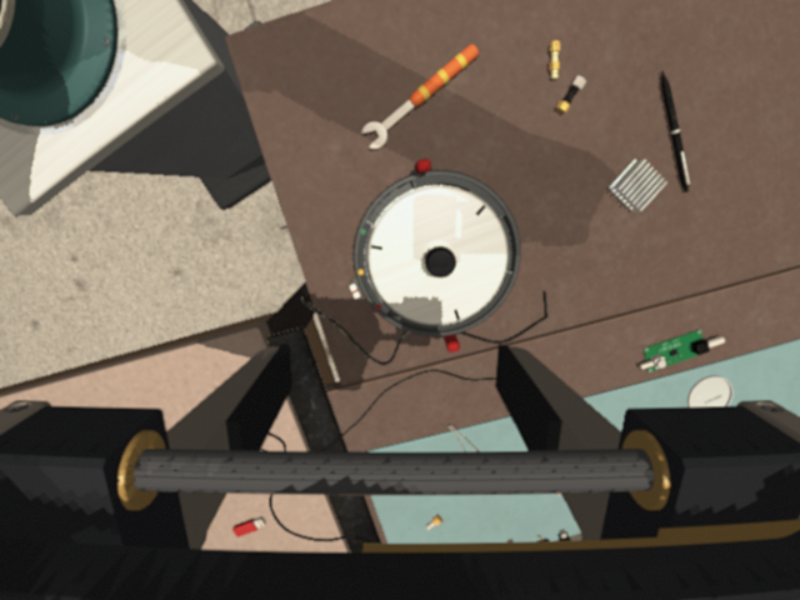

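View pics/top1v.png

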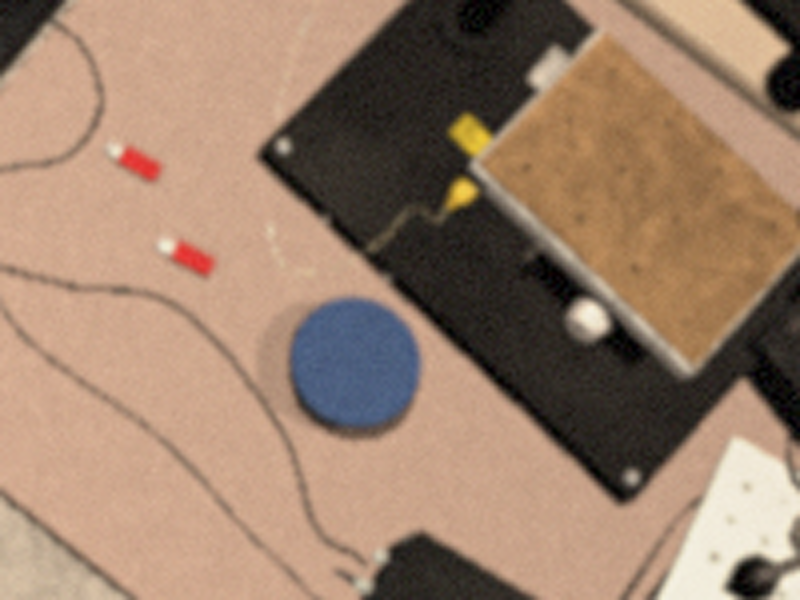

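Only two dongles are present. The wrist view shows the pot with its knob at (439,262), lugs at (424,166) and (453,343), and the index pillar near (355,290). The green, yellow and red marks are at (363,232), (361,271) and (378,307). I'll enlarge it.

```bash
python3 - <<'E'
from h import *
c=load("w1")
cv2.imwrite("pics/w1c.png",cv2.resize(c["frame"][120:290,270:430,::-1],(750,600*850//800//1),interpolation=cv2.INTER_CUBIC)[:600])
print(750/160,637/170)
f=cv2.resize(c["frame"][120:290,270:430,::-1],None,fx=3.5,fy=3.5,interpolation=cv2.INTER_CUBIC);cv2.imwrite("pics/w1c.png",f);print(f.shape)
E
```

```text
4.6875 3.7470588235294118
(595, 560, 3)
```

View pics/w1c.png

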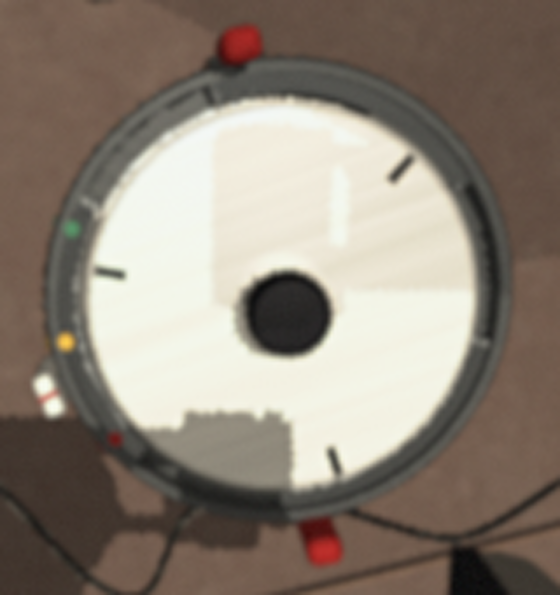

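```bash
python3 - <<'E'
from h import *
c=load("w1");px=lambda u,v:(270+u/3.5,120+v/3.5)
kt=onz(c,px(289,313),.090)[:2]
la=onz(c,px(240,42),.082)[:2];lb=onz(c,px(324,552),.082)[:2]
cen=(la+lb)/2;print("knob",kt,"lugs",la,lb,"cen",cen,"r",np.linalg.norm(la-lb)/2)
for z in(.056,):
  e=[onz(c,px(*p),z)[:2] for p in [(48,289),(510,289),(279,57),(279,520)]];print("ring",np.mean(e,0),np.linalg.norm(e[0]-e[1]),np.linalg.norm(e[2]-e[3]))
for n,p,z in [("index",(48,397),.057),("green",(72,229),.056),("yel",(66,342),.056),("red",(115,439),.056),("la",(240,42),.082),("lb",(324,552),.082),("ear1",(110,272),.062),("ear2",(402,169),.062),("ear3",(335,461),.062)]:
  d=onz(c,px(*p),z)[:2]-cen;print(n,np.linalg.norm(d).round(4),np.degrees(np.arctan2(d[1],d[0])).round(1))
t=load("top0")
print(tri([(c,px(48,397)),(t,(0,0))]) if 0 else "")
print("spanner", onz(c,(375/1.25,135/1.25),.01), onz(c,(470/1.25,50/1.25),.01))
E
```

```text
knob [0.44978399 0.26188181] lugs [0.36216709 0.29259115] [0.53793326 0.22942785] cen [0.45005017 0.2610095 ] r 0.09338542206109207
ring [0.44862974 0.2627211 ] 0.17492219767053574 0.17637281221379955
index 0.0953 -97.4
green 0.0816 -139.6
yel 0.0819 -109.2
red 0.0826 -79.2
la 0.0934 160.2
lb 0.0934 -19.8
ear1 0.064 -130.8
ear2 0.0655 107.8
ear3 0.0661 -9.9

spanner [0.3068181  0.26923033 0.01      ] [0.28432653 0.39962218 0.01      ]
```

```bash
cat >> h.py <<'E'
C=np.array([.450,.2614]); YAW=np.radians(-7.4)
def pol(deg,r=.0935,z=.064):
    a=np.radians(deg); return (C[0]+r*np.cos(a),C[1]+r*np.sin(a),z)
E
python3 - <<'E'
from h import *
go(pol(-19.8,z=.14),np.radians(70.2));go(pol(-19.8),np.radians(70.2))
E
```

```text
pos [0.4323 0.2168 0.3203] shift mm [-84.1  65.3 180.2] turn [array([-0.001,  0.   , -0.191]), array([0.000e+00, 2.000e-03, 2.951e+00])] q7 0.361
pos [0.4323 0.2168 0.3203] shift mm [-84.1  65.4 256.2] turn [array([-0.001,  0.   , -0.191]), array([0.000e+00, 2.000e-03, 2.951e+00])] q7 0.361
```

>>> step_arm(increments=[[[-42, 33, 0], [0, 0, -0.1], -0.3], [[-84, 65, 0], [0, 0, -0.19], -0.3], [[-84, 65, 50], [0, 0, -0.19], -0.3], [[-84, 65, 100], [0, 0, -0.19], -0.3], [[-84, 65, 140], [0, 0, -0.19], -0.3], [[-84, 65, 160], [0, 0, -0.19], -0.3], [[-84, 65, 160], [0, 0, -0.19], -0.3], [[-84, 65, 160], [0, 0, -0.19], -0.3]])

```text
time: 3.25
tcp_pos: [0.5381, 0.2305, 0.1612]
tcp_rot: [0.0, 0.172, 0.985, -0.0]
ft_force: [-0.2, -0.7, 0.2]
width: 0.0326
grip_force: 0.0
```

```bash
python3 - <<'E'
from h import *
go(pol(-19.8),np.radians(70.2));c=snap("wrist","w2");print(observe()["width"])
cv2.imwrite("pics/w2v.png",cv2.resize(c["frame"][200:480,170:470,::-1],None,fx=2,fy=2))
E
```

```text
pos [0.5381 0.2305 0.1612] shift mm [-0.1 -0.8 97.2] turn [array([-0.,  0., -0.]), array([1.000e-03, 0.000e+00, 3.141e+00])] q7 0.377
0.03223604890686265
```

View pics/w2v.png

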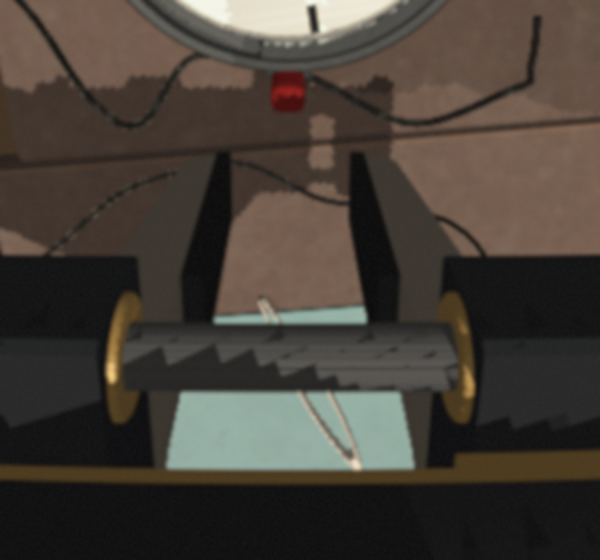

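The lug, at (288,92), is centred between the fingertips (midpoint about 288). I'll descend over it.

>>> step_arm(increments=[[[0, -1, 40], [0, 0, 0], -0.3], [[0, -1, 65], [0, 0, 0], -0.3], [[0, -1, 80], [0, 0, 0], -0.3], [[0, -1, 90], [0, 0, 0], -0.3], [[0, -1, 97], [0, 0, 0], -0.3], [[0, -1, 97], [0, 0, 0], -0.3]])

```text
time: 3.9
tcp_pos: [0.5373, 0.2307, 0.0637]
tcp_rot: [0.0, 0.171, 0.985, 0.0]
ft_force: [-1.0, -0.4, -0.4]
width: 0.0324
grip_force: 0.0
```

```bash
python3 - <<'E'
from h import *
print(observe()["ft_force"])
for d in [-14,-8,-2,4,10,16,20,23,25.5]: go(pol(d),np.radians(d+90))
E
```

```text
[-0.9731247  -0.38922465 -0.3734057 ]
pos [0.5373 0.2307 0.0637] shift mm [-0.5  8.7 -0.3] turn [array([ 0. ,  0. , -0.1]), array([ 0.   , -0.   ,  3.042])] q7 0.29
pos [0.5373 0.2307 0.0637] shift mm [ 0.9 18.4 -0.3] turn [array([ 0.   ,  0.   , -0.204]), array([ 0.   , -0.   ,  2.937])] q7 0.29
pos [0.5373 0.2307 0.0637] shift mm [ 3.4 27.9 -0.3] turn [array([ 0.   ,  0.   , -0.309]), array([ 0.   , -0.   ,  2.833])] q7 0.29
pos [0.5373 0.2307 0.0637] shift mm [ 6.9 37.  -0.3] turn [array([ 0.   ,  0.   , -0.414]), array([ 0.   , -0.   ,  2.728])] q7 0.29
pos [0.5373 0.2307 0.0637] shift mm [11.3 45.8 -0.3] turn [array([ 0.   ,  0.   , -0.518]), array([ 0.   , -0.   ,  2.623])] q7 0.29
pos [0.5373 0.2307 0.0637] shift mm [16.6 54.  -0.3] turn [array([ 0.   ,  0.   , -0.623]), array([ 0.   , -0.   ,  2.518])] q7 0.29
pos [0.5373 0.2307 0.0637] shift mm [20.6 59.2 -0.3] turn [array([ 0.   ,  0.   , -0.693]), array([ 0.   , -0.   ,  2.449])] q7 0.29
pos [0.5373 0.2307 0.0637] shift mm [23.8 62.9 -0.3] turn [array([ 0.   ,  0.   , -0.745]), array([ 0.   , -0.   ,  2.396])] q7 0.29
pos [0.5373 0.2307 0.0637] shift mm [26.6 65.8 -0.3] turn [array([ 0.   ,  0.   , -0.789]), array([ 0.   , -0.   ,  2.353])] q7 0.29
```

>>> step_arm(increments=[[[0, 9, 0], [0, 0, -0.1], -0.3], [[1, 18, 0], [0, 0, -0.2], -0.3], [[3, 28, 0], [0, 0, -0.31], -0.3], [[7, 37, 0], [0, 0, -0.41], -0.3], [[11, 46, 0], [0, 0, -0.52], -0.3], [[17, 54, 0], [0, 0, -0.62], -0.3], [[21, 59, 0], [0, 0, -0.69], -0.3], [[24, 63, 0], [0, 0, -0.745], -0.3], [[27, 66, 0], [0, 0, -0.79], -0.3], [[28, 67, 0], [0, 0, -0.8], -0.3], [[28, 67, 0], [0, 0, -0.8], -0.3], [[28, 67, 0], [0, 0, -0.8], -0.3]])

```text
time: 5.1
tcp_pos: [0.5337, 0.3031, 0.064]
tcp_rot: [0.0, -0.226, 0.974, -0.0]
ft_force: [0.2, -0.4, 0.1]
width: 0.0319
grip_force: 0.0
```

>>> step_arm(increments=[[[0, 0, -30], [0, 0, 0], -0.3], [[0, 0, -70], [0, 0, 0], -0.3], [[0, 0, -110], [0, 0, 0], -0.3], [[0, 0, -160], [0, 0, 0], -0.3], [[-40, 0, -200], [0, 0, 0], 0.2], [[-80, 0, -220], [0, 0, 0], 0.2], [[-100, 0, -220], [0, 0, 0], 0.2], [[-100, 0, -220], [0, 0, 0], 0.2]])

```text
time: 5.9
tcp_pos: [0.625, 0.3478, 0.2836]
tcp_rot: [0.001, -0.225, 0.974, 0.001]
ft_force: [-0.5, -0.4, -0.9]
width: 0.0552
grip_force: 0.0
```

```bash
python3 - <<'E'
from h import *
go(pol(0,0,.3),0);c=snap("wrist","w3");g=pol(0,0,.06);u=proj(c,[g])[0];print(u)
x,y=map(int,u);x0=max(0,x-100);y0=max(0,y-100);print(x0,y0)
cv2.imwrite("pics/w3v.png",cv2.resize(c["frame"][y0:y0+200,x0:x0+200,::-1],None,fx=3,fy=3,interpolation=2))
E
```

```text
pos [0.625  0.3478 0.2836] shift mm [195.1  -0.9 -16.7] turn [array([ 2.000e-03, -0.000e+00,  2.025e+00]), array([ 0.   ,  0.002, -1.117])] q7 1.083
[313.97810381  36.91380172]
213 0
```

View pics/w3v.png

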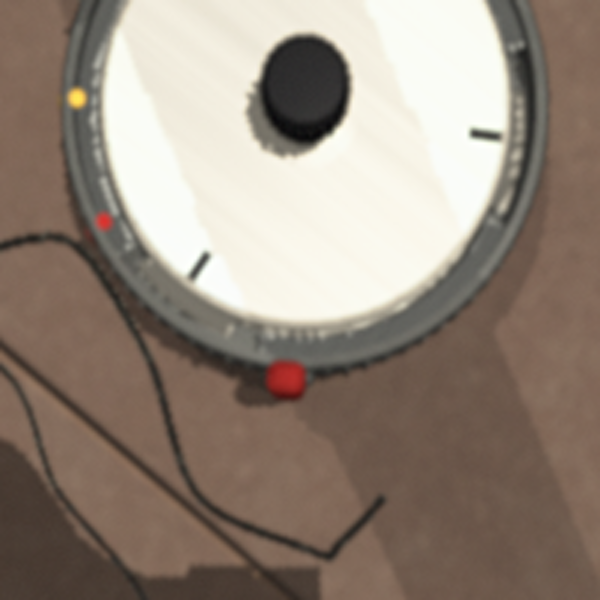

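```bash
python3 - <<'E'
from h import *
c=load("w3");px=lambda u,v:(213+u/3,v/3)
for n,p,z in [("lug",(287,378),.082),("ear3",(199,265),.062),("ear2",(486,134),.062),("yel",(77,98),.056),("red",(104,222),.056)]:
  d=onz(c,px(*p),z)[:2]-C;print(n,np.linalg.norm(d).round(4),np.degrees(np.arctan2(d[1],d[0])).round(1))
print("knob",onz(c,px(305,82),.09)); go((.4500,.2614,.105),np.radians(80));go((.4500,.2614,.105),np.radians(120))
E
```

```text
lug 0.094 22.4
ear3 0.0649 -10.1
ear2 0.0661 109.1
yel 0.082 -68.4
red 0.082 -37.9
knob [0.45009239 0.26220361 0.09      ]
pos [0.6231 0.3473 0.2829] shift mm [193.1  -1.1 178.1] turn [array([ 0.   , -0.001,  0.63 ]), array([ 1.000e-03,  0.000e+00, -2.512e+00])] q7 1.083
pos [0.6231 0.3473 0.2829] shift mm [193.1  -1.1 178.1] turn [array([ 0.   , -0.001, -0.068]), array([-2.000e-03, -1.000e-03,  3.073e+00])] q7 1.083
```

```bash
python3 - <<'E'
from h import *
t=load("top1");s=load("scene0");px=lambda u,v:(360+u/4,190+v/4)
print("plat",onz(t,px(470,170),.1),onz(t,px(690,375),.1), "knob",onz(t,px(588,320),.05))
print("base",onz(t,px(262,155),.02),onz(t,px(625,500),.02))
sp=lambda u,v:(200+u/2,100+v/2)
print("psu",tri([(t,px(418,535)),(s,sp(459,85))]))
print("platcorner",tri([(t,px(470,170)),(s,(326,82))]),tri([(t,px(690,375)),(s,(390,103))]))
# stand ellipse from blue
def blue(im,x0,x1,y0,y1):
    h=cv2.cvtColor(im,cv2.COLOR_RGB2HSV)[y0:y1,x0:x1];m=cv2.inRange(h,(100,60,40),(125,255,200));return cv2.moments(m,True),m
for n,c,b in(("t",t,(420,480,255,310)),("s",s,(360,410,130,175))):
    m,_=blue(c["frame"],*b);u=(b[0]+m["m10"]/m["m00"],b[2]+m["m01"]/m["m00"]);print(n,u,m["m00"],onz(c,u,.064))
    if n=="t":ut=u
    else: print(tri([(t,ut),(s,u)]))
E
```

```text
plat [ 0.73761048 -0.42148335  0.1       ] [ 0.65397026 -0.64588819  0.1       ] knob [ 0.67954727 -0.56340721  0.05      ]
base [ 0.70770381 -0.26675472  0.02      ] [ 0.56133756 -0.65038673  0.02      ]
psu [ 0.45182519 -0.49248953  0.07124717]
platcorner [ 0.73252859 -0.38518698  0.22284338] [ 0.68847677 -0.65891447  0.03772189]
t (448.1906614785992, 280.47730220492866) 771.0 [ 0.56161529 -0.39491306  0.064     ]
s (383.49038461538464, 146.64807692307693) 520.0 [ 0.56343097 -0.39265369  0.064     ]
[ 0.56336149 -0.39483355  0.06211044]
```

>>> step_arm(increments=[[[45, 0, 0], [0, 0, 0.14], 1], [[90, 0, 0], [0, 0, 0.28], 1], [[135, 0, 0], [0, 0, 0.42], 1], [[175, -1, 0], [0, 0, 0.56], 1], [[193, -1, 40], [0, 0, 0.7], 1], [[193, -1, 80], [0, 0, 0.805], 1], [[193, -1, 110], [0, 0, 0.805], 1], [[193, -1, 130], [0, 0, 0.805], 1], [[193, -1, 130], [0, 0, 0.805], 1]])

```text
time: 6.85
tcp_pos: [0.4472, 0.259, 0.1509]
tcp_rot: [-0.002, 0.173, 0.985, -0.002]
ft_force: [-0.7, -0.5, 0.5]
width: 0.0917
grip_force: 0.0
```

```bash
python3 - <<'E'
from h import *
go((.4500,.2618,.066),np.radians(70))
E
```

```text
pos [0.4472 0.259  0.1509] shift mm [-2.   4.1 84.9] turn [array([-0.005, -0.004,  0.   ]), array([ 0.006, -0.008, -3.141])] q7 0.232
```

>>> step_arm(increments=[[[-2, 4, 30], [-0.005, -0.004, 0], 1], [[-2, 4, 55], [-0.005, -0.004, 0], 1], [[-2, 4, 75], [-0.005, -0.004, 0], 1], [[-2, 4, 85], [-0.005, -0.004, 0], 1], [[-2, 4, 85], [-0.005, -0.004, 0], -0.5], [[-2, 4, 85], [-0.005, -0.004, 0], -0.6], [[-2, 4, 85], [-0.005, -0.004, 0], -0.6], [[-2, 4, 85], [-0.005, -0.004, 0], -0.6], [[-2, 4, 85], [-0.005, -0.004, 0], -0.6]], squeeze=35)

```text
time: 7.75
tcp_pos: [0.4538, 0.2645, 0.0692]
tcp_rot: [0.003, 0.174, 0.985, 0.002]
ft_force: [-0.5, -0.0, 0.3]
width: 0.0541
grip_force: 0.0
```

```bash
python3 - <<'E'
from h import *
go((.4500,.2618,.14),np.radians(70))
E
```

```text
pos [0.4538 0.2645 0.0692] shift mm [  2.3  -3.4 -70.8] turn [array([0.006, 0.005, 0.   ]), array([-0.008,  0.009, -3.142])] q7 0.123
```

>>> step_arm(increments=[[[2, -3, 2], [0.006, 0.005, 0], -0.35], [[2, -3, 2], [0.006, 0.005, 0], -0.35], [[2, -3, 2], [0.006, 0.005, 0], -0.35], [[2, -3, 2], [0.006, 0.005, 0], -0.35]])

```text
time: 8.15
tcp_pos: [0.4503, 0.2618, 0.0664]
tcp_rot: [-0.001, 0.174, 0.985, -0.001]
ft_force: [-1.1, -2.1, 0.8]
width: 0.0297
grip_force: 1.4
```

```bash
python3 - <<'E'
from h import *
go((.4500,.2618,.066),np.radians(70));o=observe();print(o["width"],o["ft_force"])
E
```

```text
pos [0.4503 0.2618 0.0664] shift mm [ 0.3 -0.1  0.4] turn [array([-0.002, -0.001,  0.   ]), array([ 2.000e-03, -3.000e-03, -3.142e+00])] q7 0.124
0.029700861420631778 [-1.12884484 -2.14564611  0.77047831]
```

Centred on the knob, so I'll close firmly and lift straight.

>>> step_arm(increments=[[[0, 0, 0], [0, 0, 0], -0.7], [[0, 0, 0], [0, 0, 0], -0.7], [[0, 0, 0], [0, 0, 0], -0.7], [[0, 0, -10], [0, 0, 0], -0.7], [[0, 0, -20], [0, 0, 0], -0.7], [[0, 0, -35], [0, 0, 0], -0.7], [[0, 0, -60], [0, 0, 0], -0.7], [[0, 0, -90], [0, 0, 0], -0.7], [[0, 0, -120], [0, 0, 0], -0.7], [[0, 0, -120], [0, 0, 0], -0.7], [[0, 0, -120], [0, 0, 0], -0.7]], squeeze=45)

```text
time: 9.25
tcp_pos: [0.451, 0.2622, 0.1874]
tcp_rot: [0.0, 0.174, 0.985, -0.0]
ft_force: [-0.4, -0.4, -4.2]
width: 0.0292
grip_force: 45.0
```

```bash
python3 - <<'E'
from h import *
go((.563,-.394,.19),np.radians(70));o=observe();print(o["width"],o["ft_force"],o["grip_force"]);t=snap("scene","s2")
cv2.imwrite("pics/s2v.png",cv2.resize(t["frame"][150:390,160:440,::-1],None,fx=2.5,fy=2.5,interpolation=2))
E
```

```text
pos [0.451  0.2622 0.1874] shift mm [-329.7 -578.3   -2.2] turn [array([-0.   ,  0.001, -0.   ]), array([1.000e-03, 0.000e+00, 3.142e+00])] q7 0.269
0.02915656227559922 [-0.4392011  -0.35032178 -4.22686244] 44.999093413352966
```

View pics/s2v.png

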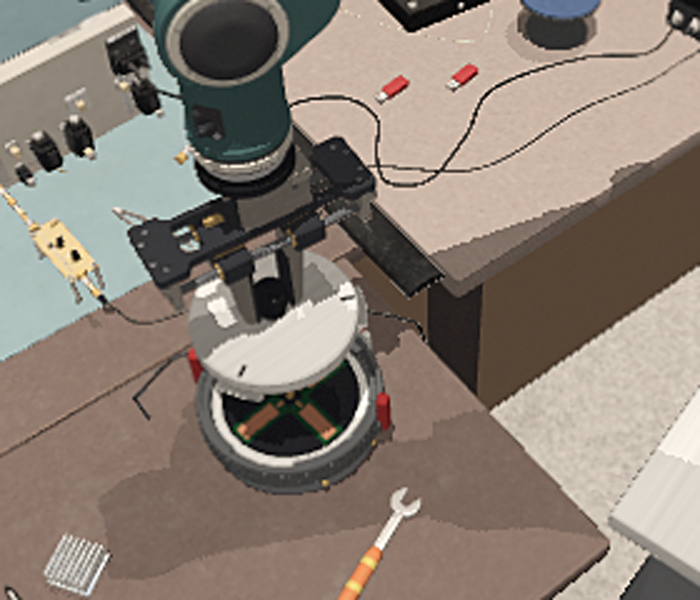

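>>> step_arm(increments=[[[-10, -17, 0], [0, 0, 0], -0.7], [[-25, -43, 0], [0, 0, 0], -0.7], [[-42, -74, 0], [0, 0, 0], -0.7], [[-60, -105, 0], [0, 0, 0], -0.7], [[-78, -136, 0], [0, 0, 0], -0.7], [[-96, -168, 0], [0, 0, 0], -0.7], [[-114, -200, 0], [0, 0, 0], -0.7], [[-132, -231, 0], [0, 0, 0], -0.7], [[-150, -263, 0], [0, 0, 0], -0.7], [[-168, -294, 0], [0, 0, 0], -0.7], [[-186, -326, 0], [0, 0, 0], -0.7], [[-204, -357, 0], [0, 0, 0], -0.7]])

```text
time: 10.5
tcp_pos: [0.5193, -0.1443, 0.1851]
tcp_rot: [-0.002, 0.174, 0.985, -0.0]
ft_force: [-0.5, -0.0, -2.5]
width: 0.0293
grip_force: 45.0
```

>>> step_arm(increments=[[[-18, -32, 0], [0, 0, 0], -0.7], [[-36, -63, 0], [0, 0, 0], -0.7], [[-54, -95, 0], [0, 0, 0], -0.7], [[-72, -126, 0], [0, 0, 0], -0.7], [[-90, -158, 0], [0, 0, 0], -0.7], [[-106, -186, 0], [0, 0, 0], -0.7], [[-118, -208, 0], [0, 0, 0], -0.7], [[-126, -221, 0], [0, 0, 0], -0.7], [[-126, -221, 0], [0, 0, 0], -0.7], [[-126, -221, 0], [0, 0, 0], -0.7], [[-126, -221, 0], [0, 0, 0], -0.7]])

```text
time: 11.6
tcp_pos: [0.5633, -0.3916, 0.1861]
tcp_rot: [-0.001, 0.172, 0.985, 0.0]
ft_force: [-0.4, 0.7, -3.2]
width: 0.0291
grip_force: 45.0
```

```bash
python3 - <<'E'
from h import *
go((.563,-.394,.0745),np.radians(70));o=observe();print(o["width"],o["ft_force"],o["grip_force"])
E
```

```text
pos [ 0.5633 -0.3916  0.1861] shift mm [ -0.9  -2.4 111.6] turn [array([ 0.   , -0.003,  0.002]), array([ 0.004,  0.   , -3.139])] q7 1.447
0.02906519842694512 [-0.37110611  0.71043727 -3.16712721] 44.999213218688965
```

>>> step_arm(increments=[[[-1, -1, 25], [0, 0, 0], -0.7], [[-1, -1, 50], [0, 0, 0], -0.7], [[-1, -1, 75], [0, 0, 0], -0.7], [[-1, -1, 90], [0, 0, 0], -0.7], [[-1, -1, 100], [0, 0, 0], -0.7], [[-1, -1, 106], [0, 0, 0], -0.7], [[-1, -1, 110], [0, 0, 0], -0.7], [[-1, -1, 112], [0, 0, 0], -0.7], [[-1, -1, 112], [0, 0, 0], -0.7], [[-1, -1, 112], [0, 0, 0], -0.7]])

```text
time: 12.6
tcp_pos: [0.564, -0.3953, 0.0755]
tcp_rot: [-0.0, 0.174, 0.985, -0.001]
ft_force: [0.4, 0.5, -2.0]
width: 0.0288
grip_force: 45.0
```

```bash
python3 - <<'E'
from h import *
go((.563,-.394,.0734),np.radians(70));o=observe();print(o["width"],o["ft_force"],o["grip_force"],o["torque"])
E
```

```text
pos [ 0.564  -0.3953  0.0755] shift mm [1.4 0.8 2.1] turn [array([-0.001,  0.   ,  0.   ]), array([-0.000e+00, -2.000e-03, -3.141e+00])] q7 1.389
0.028800147236823136 [ 0.43912988  0.45157729 -1.96803178] 44.99912202358246 [ 0.06494509 -0.11655849  0.03039432]
```

>>> step_arm(increments=[[[1, 1, 1], [0, 0, 0], -0.7], [[1, 1, 2], [0, 0, 0], -0.7], [[1, 1, 2.5], [0, 0, 0], -0.7], [[1, 1, 2.5], [0, 0, 0], -0.7], [[1, 1, 2.5], [0, 0, 0], -0.7]])

```text
time: 13.1
tcp_pos: [0.5633, -0.3936, 0.0736]
tcp_rot: [-0.0, 0.174, 0.985, -0.001]
ft_force: [-3.5, 1.7, 5.7]
width: 0.0289
grip_force: 45.0
```

```bash
python3 - <<'E'
from h import *
go((.563,-.394,.0734),np.radians(70));o=observe();print(o["width"],o["ft_force"],o["grip_force"],o["torque"])
E
```

```text
pos [ 0.5633 -0.3936  0.0736] shift mm [ 0.2 -0.5  0.2] turn [array([-0.001, -0.001,  0.   ]), array([ 1.000e-03, -2.000e-03, -3.141e+00])] q7 1.386
0.0288729790344293 [-3.54792551  1.71841667  5.69701792] 45.001630783081055 [ 0.36659452  0.54348809 -0.03209312]
```

>>> step_arm(increments=[[[0, 0, 0], [0, 0, 0], 0], [[0, 0, 0], [0, 0, 0], 0], [[0, 0, 0], [0, 0, 0], 0], [[0, 0, -15], [0, 0, 0], 0], [[0, 0, -50], [0, 0, 0], 0], [[0, 0, -100], [0, 0, 0], 0.5], [[0, 0, -150], [0, 0, 0], 0.5], [[0, 0, -150], [0, 0, 0], 0.5], [[0, 0, -150], [0, 0, 0], 0.5]])

```text
time: 14.0
tcp_pos: [0.5641, -0.394, 0.2249]
tcp_rot: [0.001, 0.174, 0.985, -0.001]
ft_force: [-0.1, -0.6, -0.4]
width: 0.0687
grip_force: 0.0
```

```bash
python3 - <<'E'
from h import *
t=load("top0");s=load("scene0")
print("post base",tri([(t,(479,196)),(s,(305,122))]),onz(t,(479,196),.03),onz(s,(305,122),.03))
c=snap("wrist","w4");print(proj(c,[(.661,-.17,.005),(.606,-.243,.005),(.563,-.394,.062)]))
cv2.imwrite("pics/w4v.png",c["frame"][:,:,::-1])
go((.64,-.20,.224),np.radians(70))
E
```

```text
post base [ 0.8930059  -0.39282675  0.02294088] [ 0.89062762 -0.39164245  0.03      ] [ 0.88517084 -0.38512352  0.03      ]
[[512.24625318 227.70637069]
 [445.12473637 205.80652991]
 [314.27318275 225.16306801]]
pos [ 0.5631 -0.3937  0.2228] shift mm [ -6.  208.3  -1.5] turn [array([-0.002, -0.001,  0.   ]), array([ 1.000e-03, -3.000e-03, -3.141e+00])] q7 1.464
```

View pics/w4v.png

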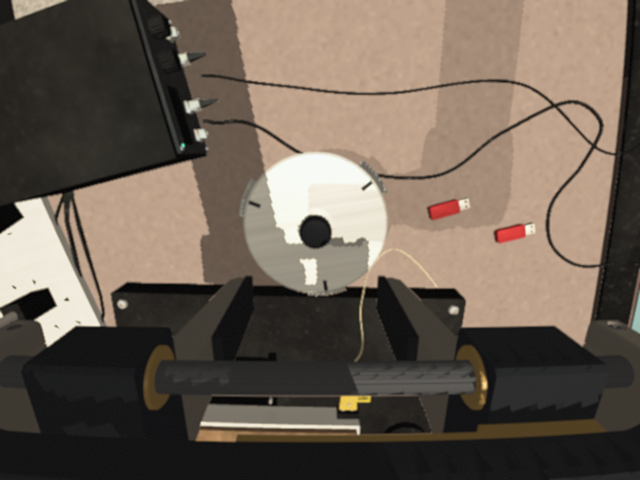

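The lid sits on the stand as a cap, with its knob at (315,232). The dongles run from (429,211) to (469,204) and from (495,238) to (535,229). I'll move above them for a second view.

>>> step_arm(increments=[[[-2, 50, 0], [0, 0, 0], 0.5], [[-4, 100, 0], [0, 0, 0], 0.5], [[-6, 150, 0], [0, 0, 0], 0.5], [[-16, 195, 0], [0, 0, 0], 0.5], [[-26, 195, 0], [0, 0, 0], 0.5], [[-26, 195, 0], [0, 0, 0], 0.5], [[-26, 195, 0], [0, 0, 0], 0.5], [[-26, 195, 0], [0, 0, 0], 0.5]])

```text
time: 14.85
tcp_pos: [0.6531, -0.2213, 0.2211]
tcp_rot: [-0.002, 0.175, 0.985, -0.001]
ft_force: [0.1, -0.8, 0.0]
width: 0.0691
grip_force: 0.0
```

```bash
cat >> h.py <<'E'
def dong(c,guess,r=45,z=.008):
    u=proj(c,[guess])[0]; f=c["frame"]; x0,y0=int(max(0,u[0]-r)),int(max(0,u[1]-r)); g=f[y0:y0+2*r,x0:x0+2*r]
    h=cv2.cvtColor(g,cv2.COLOR_RGB2HSV); m=cv2.inRange(h,(0,130,60),(8,255,255))|cv2.inRange(h,(172,130,60),(180,255,255))
    n,l,st,ce=cv2.connectedComponentsWithStats(m); i=1+np.argmin([np.hypot(*(ce[k]+[x0,y0]-u))-0.0*st[k,4]+(1e3 if st[k,4]<20 else 0) for k in range(1,n)])
    p=np.argwhere(l==i)[:,::-1]+[x0,y0]; b=cv2.boxPoints(cv2.minAreaRect(p.astype(np.float32)))
    return p.mean(0), b, len(p)
E
python3 - <<'E'
from h import *
c=snap("wrist","w5");w4=load("w4")
for g in [(.661,-.17,.005),(.606,-.243,.005)]:
    u,b,n=dong(c,g);u4,b4,n4=dong(w4,g)
    P=np.array([onz(c,q,.006) for q in b]);print("u",u,n,u4,n4,"tri",tri([(c,u),(w4,u4)]).round(4),"onz",onz(c,u,.007).round(4))
    e=P[1]-P[0];f=P[2]-P[1]
    L=e if np.linalg.norm(e)>np.linalg.norm(f) else f
    print("dims",np.linalg.norm(e),np.linalg.norm(f),"ang",np.degrees(np.arctan2(L[1],L[0]))%180)
us=[dong(c,g)[0] for g in [(.661,-.17,.005),(.606,-.243,.005)]]
x,y=map(int,np.mean(us,0));x0=max(0,x-75);y0=max(0,y-60);print(x0,y0)
cv2.imwrite("pics/w5v.png",cv2.resize(c["frame"][y0:y0+120,x0:x0+150,::-1],None,fx=5,fy=5,interpolation=2))
E
```

```text
u [355.87119438 214.57845433] 427 [509.80693069 233.24257426] 404 tri [ 0.6669 -0.1743  0.005 ] onz [ 0.6665 -0.1744  0.007 ]
dims 0.03492672960489635 0.01723634508306406 ang 84.089845729815
u [318.30740741 199.48518519] 270 [443.61320755 209.31603774] 424 tri [ 0.6457 -0.2125 -0.1058] onz [ 0.6344 -0.2099  0.007 ]
dims 0.020912595160706968 0.017564280783438135 ang 69.788297222249
262 147
```

View pics/w5v.png

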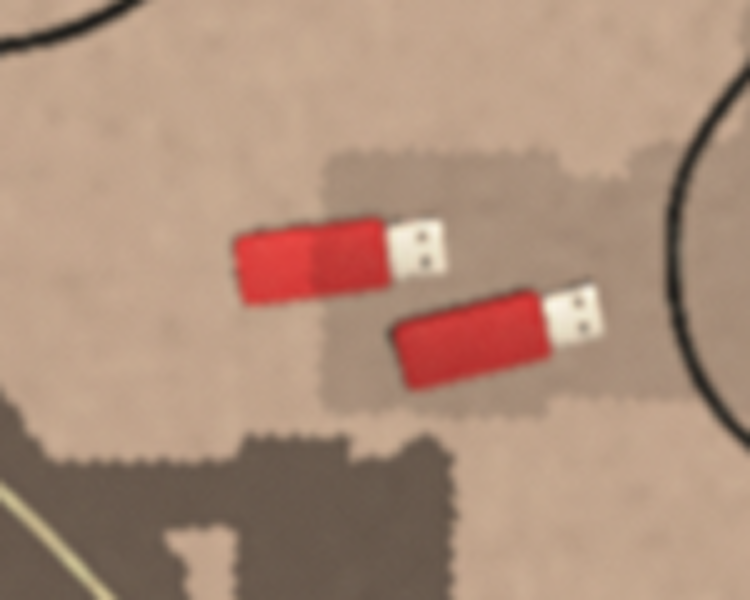

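One dongle has been knocked, and the two now lie close together. In the crop the first runs from tail (238,272) to plug tip (445,247), and the second from (401,358) to (602,315).

```bash
python3 - <<'E'
from h import *
c=load("w5");px=lambda u,v:(262+u/5,147+v/5)
for n,a,b,cor in [("A",(238,272),(445,247),[(233,238),(383,218),(390,287),(243,305)]),("B",(401,358),(602,315),[(392,330),(530,290),(552,350),(410,388)])]:
    p=onz(c,px(*a),.008);q=onz(c,px(*b),.006);K=[onz(c,px(*k),.008) for k in cor]
    d=(K[1]+K[2]-K[0]-K[3]);print(n,"tail",p.round(4),"plug",q.round(4),"len",np.linalg.norm((q-p)[:2]).round(4),"mid",((p+q)/2).round(4),"ang",np.degrees(np.arctan2(*(q-p)[1::-1])).round(1),"bodyang",np.degrees(np.arctan2(d[1],d[0])).round(1),"w",np.linalg.norm(K[0]-K[3]).round(4),np.linalg.norm(K[1]-K[2]).round(4),"bodylen",np.linalg.norm(K[0]-K[1]).round(4))
E
```

```text
A tail [ 0.6329 -0.2201  0.008 ] plug [ 0.6443 -0.1729  0.006 ] len 0.0486 mid [ 0.6386 -0.1965  0.007 ] ang 76.4 bodyang 77.1 w 0.0158 0.0161 bodylen 0.035
B tail [ 0.6653 -0.1912  0.008 ] plug [ 0.6723 -0.1432  0.006 ] len 0.0485 mid [ 0.6688 -0.1672  0.007 ] ang 81.7 bodyang 85.7 w 0.0146 0.0154 bodylen 0.0335
```

```bash
python3 - <<'E'
from h import *
go((.6377,-.2004,.06),np.radians(-13))
E
```

```text
pos [ 0.6533 -0.2212  0.2214] shift mm [ 21.5  14.5 161.5] turn [array([-0.003, -0.   ,  1.446]), array([ 0.   , -0.003, -1.695])] q7 1.173
```

>>> step_arm(increments=[[[0, 0, 0], [0, 0, 0.145], -0.2], [[5, 3, 0], [0, 0, 0.29], -0.2], [[10, 6, 0], [0, 0, 0.435], -0.2], [[14, 9, 10], [0, 0, 0.58], -0.2], [[18, 12, 30], [0, 0, 0.725], -0.2], [[21, 15, 50], [0, 0, 0.87], -0.2], [[21, 15, 70], [0, 0, 1.015], -0.2], [[21, 15, 95], [0, 0, 1.16], -0.2], [[21, 15, 120], [0, 0, 1.3], -0.2], [[21, 15, 120], [0, 0, 1.446], -0.2], [[21, 15, 120], [0, 0, 1.446], -0.2], [[21, 15, 120], [0, 0, 1.446], -0.2]])

```text
time: 16.1
tcp_pos: [0.6397, -0.1988, 0.1026]
tcp_rot: [0.0, 0.781, 0.625, -0.001]
ft_force: [0.5, 0.5, 0.1]
width: 0.0368
grip_force: 0.0
```

```bash
python3 - <<'E'
from h import *
go((.6377,-.2004,.0035),np.radians(-13))
c=snap("wrist","w6")
cv2.imwrite("pics/w6v.png",cv2.resize(c["frame"][130:430,170:470,::-1],None,fx=2,fy=2,interpolation=2))
print(observe()["width"],proj(c,[(.6329,-.2201,.008),(.6443,-.1729,.006),(.6653,-.1912,.008)]).round(1).tolist())
E
```

```text
pos [ 0.6397 -0.1988  0.1026] shift mm [-1.9 -1.6 99.1] turn [array([-0.   ,  0.001,  0.005]), array([-2.000e-03, -0.000e+00, -3.136e+00])] q7 -0.194
0.0372219346416949 [[310.9, 271.2], [311.6, 214.5], [341.4, 230.8]]
```

View pics/w6v.png

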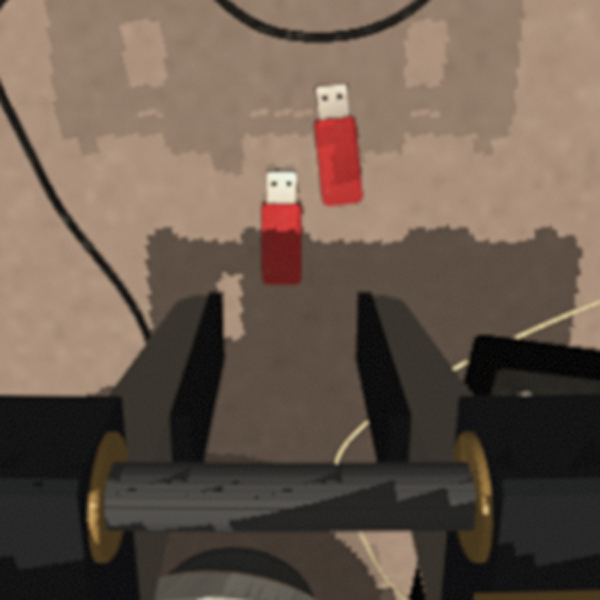

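A (crop centre u≈281) matches the projection and is aligned with the tool axis. I'll descend.

>>> step_arm(increments=[[[-2, -1.5, 30], [0, 0, 0.005], -0.35], [[-2, -1.5, 55], [0, 0, 0.005], -0.35], [[-2, -1.5, 75], [0, 0, 0.005], -0.35], [[-2, -1.5, 88], [0, 0, 0.005], -0.35], [[-2, -1.5, 92], [0, 0, 0.005], -0.35], [[-2, -1.5, 92], [0, 0, 0.005], -0.35], [[-2, -1.5, 92], [0, 0, 0.005], -0.35]])

```text
time: 16.85
tcp_pos: [0.6385, -0.1999, 0.0113]
tcp_rot: [0.001, 0.783, 0.622, -0.0]
ft_force: [-0.2, -0.6, -0.4]
width: 0.0296
grip_force: 0.0
```

```bash
python3 - <<'E'
from h import *
go((.6377,-.2004,.0035),np.radians(-13))
E
```

```text
pos [ 0.6385 -0.1999  0.0113] shift mm [-0.6 -0.7  7.8] turn [array([ 0.001,  0.001, -0.002]), array([ 1.00e-03, -1.00e-03,  3.14e+00])] q7 -0.237
```

>>> step_arm(increments=[[[-1, -1, 4], [0, 0, 0], -0.35], [[-1, -1, 8], [0, 0, 0], -0.35], [[-1, -1, 8], [0, 0, 0], -0.35], [[-1, -1, 8], [0, 0, 0], -0.9], [[-1, -1, 8], [0, 0, 0], -0.9], [[-1, -1, 8], [0, 0, 0], -0.9], [[-1, -1, 8], [0, 0, 0], -0.9]], squeeze=25)

```text
time: 17.55
tcp_pos: [0.6365, -0.2005, 0.0022]
tcp_rot: [-0.0, 0.783, 0.622, -0.001]
ft_force: [-0.1, -0.6, 0.2]
width: 0.0166
grip_force: 25.0
```

```bash
python3 - <<'E'
from h import *
go((.6377,-.2004,.0035),np.radians(-13));o=observe();print(o["width"],o["grip_force"],o["ft_force"])
E
```

```text
pos [ 0.6365 -0.2005  0.0022] shift mm [ 0.4  1.2 -1.3] turn [array([-0.001,  0.001, -0.002]), array([1.000e-03, 2.000e-03, 3.139e+00])] q7 -0.239
0.01662556969609574 24.99971330165863 [-0.10544111 -0.64637241  0.16611819]
```

>>> step_arm(increments=[[[0, 0, 0], [0, 0, 0], -0.4], [[0, 0, -1.5], [0, 0, 0], -0.4], [[0, 0, -1.5], [0, 0, 0], -0.4], [[0, 0, -1.5], [0, 0, 0], -0.9], [[0, 0, -1.5], [0, 0, 0], -0.9], [[0, 0, -1.5], [0, 0, 0], -0.9], [[0, 0, -1.5], [0, 0, 0], -0.9], [[0, 0, -1.5], [0, 0, 0], -0.9]], squeeze=30)

```text
time: 18.35
tcp_pos: [0.6364, -0.2005, 0.0036]
tcp_rot: [-0.0, 0.783, 0.622, -0.001]
ft_force: [0.3, -0.0, 0.6]
width: 0.0166
grip_force: 30.0
```

```bash
python3 - <<'E'
from h import *
go((.52,.10,.20),np.radians(-7.5));o=observe();print(o["width"],o["grip_force"],o["ft_force"])
E
```

```text
pos [ 0.6364 -0.2005  0.0036] shift mm [ 266.1 -181.8 -196.4] turn [array([-0.001,  0.001, -0.098]), array([1.000e-03, 2.000e-03, 3.043e+00])] q7 -0.239
0.01657195881857321 30.000280737876892 [ 0.31057919 -0.01591055  0.56965008]
```

>>> step_arm(increments=[[[0, 0, -40], [0, 0, 0], -0.9], [[0, 0, -85], [0, 0, 0], -0.9], [[10, -10, -130], [0, 0, 0], -0.9], [[45, -30, -170], [0, 0, -0.05], -0.9], [[85, -60, -196], [0, 0, -0.098], -0.9], [[125, -85, -196], [0, 0, -0.098], -0.9], [[165, -112, -196], [0, 0, -0.098], -0.9], [[205, -140, -196], [0, 0, -0.098], -0.9], [[245, -167, -196], [0, 0, -0.098], -0.9], [[280, -197, -196], [0, 0, -0.098], -0.9], [[315, -227, -196], [0, 0, -0.098], -0.9], [[348, -257, -196], [0, 0, -0.098], -0.9]])

```text
time: 19.55
tcp_pos: [0.4642, 0.1986, 0.1998]
tcp_rot: [-0.0, 0.752, 0.659, -0.0]
ft_force: [0.7, -0.2, 0.2]
width: 0.0163
grip_force: 30.0
```

```bash
python3 - <<'E'
from h import *
go((.442,.2,.2),np.radians(-7.5));o=observe();print(o["width"],o["grip_force"],o["ft_force"])
E
```

```text
pos [0.4642 0.1986 0.1998] shift mm [ -1.5 -22.2  -0.2] turn [array([-0.001,  0.001,  0.   ]), array([-1.000e-03, -1.000e-03, -3.141e+00])] q7 -0.8
0.01629285390460699 29.99859720468521 [ 0.7165191  -0.16364246  0.15046966]
```

>>> step_arm(increments=[[[-1, -12, 0], [0, 0, 0], -0.9], [[-1, -22, 0], [0, 0, 0], -0.9], [[-1, -22, 0], [0, 0, 0], -0.9], [[-1, -22, 0], [0, 0, 0], -0.9], [[-1, -22, 0], [0, 0, 0], -0.9]])

```text
time: 20.05
tcp_pos: [0.4445, 0.1975, 0.1996]
tcp_rot: [-0.0, 0.753, 0.658, -0.001]
ft_force: [-0.9, -0.6, -0.4]
width: 0.0166
grip_force: 30.0
```

```bash
python3 - <<'E'
from h import *
c=snap("wrist","w7");u=proj(c,[pol(0,0,.044)]+[pol(a-7.5,.0365,.044) for a in (0,90,180,270)]);print(u.round(1).tolist())
f=c["frame"][:,:,::-1][40:440,170:490]
cv2.imwrite("pics/w7v.png",cv2.resize(f[:300],None,fx=2.0*1.2,fy=2.0,interpolation=2) if 0 else cv2.resize(f[:300],None,fx=2,fy=2,interpolation=2))
E
```

```text
[[310.2, 164.6], [348.1, 164.5], [309.9, 124.9], [272.3, 164.9], [310.5, 202.3]]
```

View pics/w7v.png

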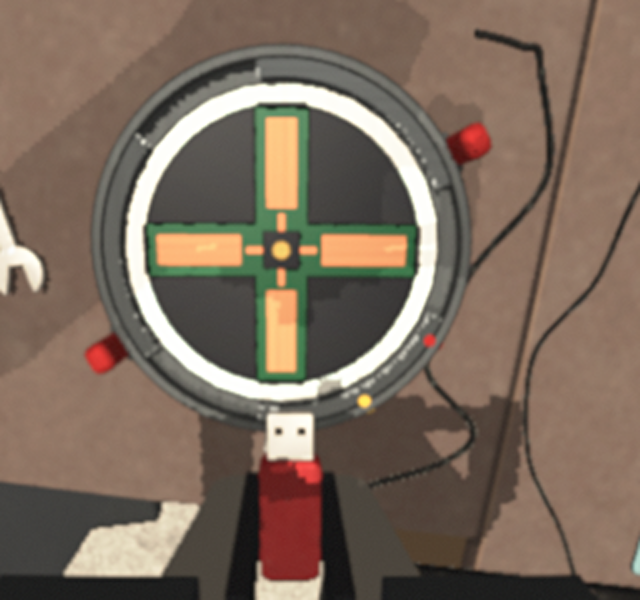

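```bash
python3 - <<'E'
from h import *
c=load("w7");o=observe();r=rot(o)
for d in (.024,.0264,.0284,.0304): print(d,((proj(c,[o["tcp_pos"]+r.apply([d,0,-.003])])[0]-[170,40])*2).round(1))
for d in (.0094,.0134,.0154,.0174): print(d,((proj(c,[o["tcp_pos"]+r.apply([d,0,-.0045])])[0]-[170,40])*2).round(1))
l3=pol(-97.5,.0365-.0044,.12);print(l3);go(l3,np.radians(-7.5))
E
```

```text
0.024 [283.5 424.9]
0.0264 [283.5 416.2]
0.0284 [283.5 408.9]
0.0304 [283.4 401.6]
0.0094 [283.7 478.5]
0.0134 [283.7 464.5]
0.0154 [283.6 457.4]
0.0174 [283.6 450.3]
(np.float64(0.44581010922973635), np.float64(0.22957461994990072), 0.12)
pos [0.4444 0.1977 0.1996] shift mm [31.8 -2.8 79.5] turn [array([-0.001,  0.001, -0.003]), array([1.000e-03, 2.000e-03, 3.139e+00])] q7 -0.806
```

```bash
python3 - <<'E'
from h import *
l3=pol(-97.5,.0405,.07);print(l3);go(l3,np.radians(-7.5))
E
```

```text
(np.float64(0.4447136892150879), np.float64(0.2212464831143607), 0.07)
pos [0.4444 0.1977 0.1996] shift mm [ 23.4  -2.7 129.5] turn [array([-0.001,  0.001, -0.003]), array([1.000e-03, 2.000e-03, 3.139e+00])] q7 -0.806
```

>>> step_arm(increments=[[[12, -1, 20], [0, 0, 0], -0.9], [[23, -3, 60], [0, 0, 0], -0.9], [[23, -3, 95], [0, 0, 0], -0.9], [[23, -3, 120], [0, 0, 0], -0.9], [[23, -3, 130], [0, 0, 0], -0.9], [[23, -3, 130], [0, 0, 0], -0.9], [[23, -3, 130], [0, 0, 0], -0.9], [[23, -3, 130], [0, 0, 0], -0.9]])

```text
time: 20.9
tcp_pos: [0.4445, 0.2223, 0.0709]
tcp_rot: [0.0, 0.752, 0.659, 0.001]
ft_force: [0.1, 0.4, -0.2]
width: 0.0161
grip_force: 30.0
```

```bash
python3 - <<'E'
from h import *
go(pol(-97.5,.0405,.0478),np.radians(-7.5));print(observe()["width"])
E
```

```text
pos [0.4445 0.2223 0.0709] shift mm [-1.   0.4 23.1] turn [array([ 0.001, -0.001, -0.001]), array([-1.000e-03, -2.000e-03,  3.141e+00])] q7 -1.011
0.016140147479671227
```

>>> step_arm(increments=[[[-1, 0, 8], [0, 0, 0], -0.9], [[-1, 0, 16], [0, 0, 0], -0.9], [[-1, 0, 20], [0, 0, 0], -0.9], [[-1, 0, 22.5], [0, 0, 0], -0.9], [[-1, 0, 23], [0, 0, 0], -0.9], [[-1, 0, 23], [0, 0, 0], -0.9]])

```text
time: 21.5
tcp_pos: [0.4428, 0.2205, 0.0475]
tcp_rot: [0.0, 0.752, 0.659, -0.001]
ft_force: [-4.2, -1.6, 13.8]
width: 0.0163
grip_force: 30.0
```

```bash
python3 - <<'E'
from h import *
go(pol(-97.5,.0405,.0478),np.radians(-7.5));o=observe();print(o["width"],o["ft_force"])
E
```

```text
pos [0.4428 0.2205 0.0475] shift mm [ 0.9  1.8 -0.3] turn [array([-0.001,  0.003, -0.   ]), array([4.000e-03, 2.000e-03, 3.142e+00])] q7 -1.038
0.01633463671210822 [-4.21628128 -1.57734015 13.84224738]
```

>>> step_arm(increments=[[[0, 1, -0.5], [0, 0, 0], -0.9], [[0, 1, -0.5], [0, 0, 0], -0.9], [[0, 1, -0.5], [0, 0, 0], -0.4], [[0, 1, -0.5], [0, 0, 0], -0.4], [[0, 1, -0.5], [0, 0, 0], -0.4], [[0, 1, -15], [0, 0, 0], -0.4], [[0, 1, -40], [0, 0, 0], -0.4], [[-10, 1, -85], [0, 0, 0], -0.4], [[-25, 1, -130], [0, 0, 0], -0.4], [[-25, 1, -150], [0, 0, 0], -0.4], [[-25, 1, -150], [0, 0, 0], -0.4], [[-25, 1, -150], [0, 0, 0], -0.4]])

```text
time: 22.7
tcp_pos: [0.4412, 0.1958, 0.1971]
tcp_rot: [0.0, 0.752, 0.659, -0.0]
ft_force: [-0.3, 0.2, 0.4]
width: 0.0275
grip_force: 0.0
```

```bash
python3 - <<'E'
from h import *
c=snap("wrist","w8")
f=c["frame"][:,:,::-1][80:280,190:440]
cv2.imwrite("pics/w8v.png",cv2.resize(f,None,fx=3,fy=3,interpolation=2))
go((.669,-.168,.15),np.radians(-7))
E
```

```text
pos [0.4406 0.1957 0.1962] shift mm [-330.7  274.1   46.1] turn [array([-0.002,  0.001, -0.009]), array([2.000e-03, 3.000e-03, 3.133e+00])] q7 -0.811
```

View pics/w8v.png

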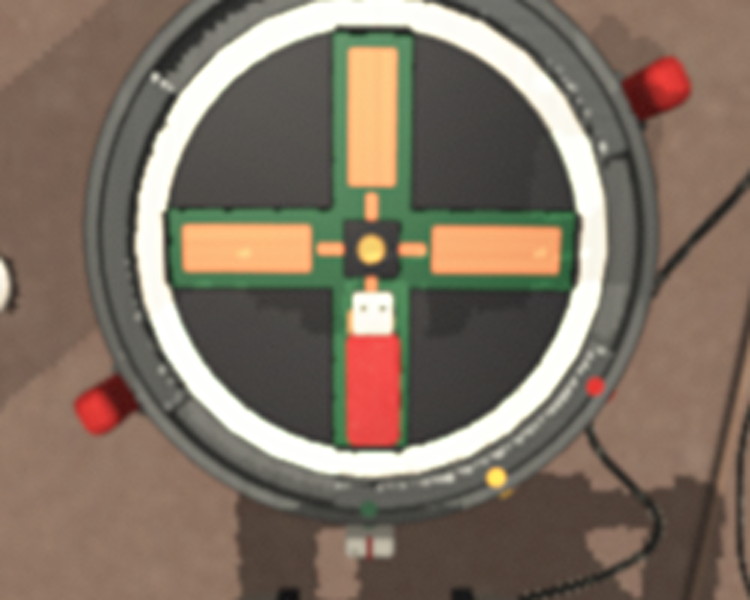

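Dongle A lies flat in lane 3, inside the guides, spanning (292–445) along the lane. The green mark is at the index. Next is dongle B.

>>> step_arm(increments=[[[-15, 12, 0], [0, 0, 0], -0.2], [[-50, 42, 0], [0, 0, 0], -0.2], [[-85, 71, 0], [0, 0, 0], -0.2], [[-120, 100, 0], [0, 0, 0], -0.2], [[-155, 129, 0], [0, 0, 0], -0.2], [[-190, 158, 0], [0, 0, 0], -0.2], [[-225, 187, 0], [0, 0, 0], -0.2], [[-260, 216, 10], [0, 0, 0], -0.2], [[-295, 245, 30], [0, 0, 0], -0.2], [[-330, 270, 45], [0, 0, 0], -0.2], [[-350, 270, 60], [0, 0, 0], -0.2], [[-350, 270, 60], [0, 0, 0], -0.2]])

```text
time: 23.95
tcp_pos: [0.6595, -0.1897, 0.1313]
tcp_rot: [-0.003, 0.753, 0.658, -0.004]
ft_force: [-1.5, -0.2, -0.7]
width: 0.0367
grip_force: 0.0
```

>>> step_arm(increments=[[[0, 0, 0], [0, 0, 0], -0.2], [[0, 0, 0], [0, 0, 0], -0.2]])

```text
time: 24.15
tcp_pos: [0.6632, -0.1831, 0.1374]
tcp_rot: [-0.0, 0.751, 0.661, 0.0]
ft_force: [-0.0, 1.3, -0.3]
width: 0.0365
grip_force: 0.0
```

```bash
python3 - <<'E'
from h import *
c=snap("wrist","w9");g=(.6688,-.1672,.007)
u,b,n=dong(c,g,80);print(u,b.round(1).tolist(),n,proj(c,[g]))
P=np.array([onz(c,q,.008) for q in b]);e=P[1]-P[0];f=P[2]-P[1];L=e if np.linalg.norm(e)>np.linalg.norm(f) else f
print("dims",np.linalg.norm(e),np.linalg.norm(f),"ang",np.degrees(np.arctan2(L[1],L[0])),"bodycen",P.mean(0),"red centroid z8",onz(c,u,.008))
d=L/np.linalg.norm(L); d=d if d[1]>0 else -d
t=P.mean(0)+d*.0065;print("mid(if plug at +y)",t)
go((t[0],t[1],.0035),np.arctan2(d[1],d[0])-np.pi/2)
E
```

```text
[315.94090909 226.09393939] [[307.0, 208.0], [325.0, 208.0], [325.0, 245.0], [307.0, 245.0]] 660 [[317.1550354  218.46806875]]
dims 0.016465954800513643 0.03514750863551409 ang -96.9266402244118 bodycen [ 0.66676213 -0.17464135  0.008     ] red centroid z8 [ 0.66678985 -0.17399558  0.008     ]
mid(if plug at +y) [ 0.66754602 -0.16818879  0.008     ]
pos [ 0.6634 -0.1833  0.1378] shift mm [ 15.5   2.1 134.3] turn [array([ 0.   , -0.   , -0.007]), array([-0.   , -0.   ,  3.135])] q7 -0.132
```

>>> step_arm(increments=[[[7, 1, 40], [0, 0, 0], -0.2], [[13.5, 1, 80], [0, 0, 0], -0.2], [[13.5, 1, 105], [0, 0, 0], -0.2], [[13.5, 1, 120], [0, 0, 0], -0.2], [[13.5, 1, 124], [0, 0, 0], -0.2], [[13.5, 1, 124], [0, 0, 0], -0.2], [[13.5, 1, 124], [0, 0, 0], -0.2]])

```text
time: 24.9
tcp_pos: [0.6668, -0.1732, 0.0144]
tcp_rot: [0.001, 0.752, 0.659, 0.0]
ft_force: [1.5, -0.5, -0.1]
width: 0.0367
grip_force: 0.0
```

```bash
python3 - <<'E'
from h import *
go((.6673,-.1702,.0038),np.radians(-7))
E
```

```text
pos [ 0.6668 -0.1732  0.0144] shift mm [ 3.   0.  10.6] turn [array([ 0.002,  0.001, -0.009]), array([ 2.000e-03, -3.000e-03,  3.133e+00])] q7 -0.202
```

>>> step_arm(increments=[[[3, 0, 5], [0, 0, 0], -0.2], [[3, 0, 9], [0, 0, 0], -0.2], [[3, 0, 9], [0, 0, 0], -0.2], [[3, 0, 9], [0, 0, 0], -0.2]])

```text
time: 25.3
tcp_pos: [0.6659, -0.1702, 0.0035]
tcp_rot: [-0.0, 0.752, 0.659, -0.001]
ft_force: [-0.1, 0.1, 1.2]
width: 0.0371
grip_force: 0.0
```

```bash
python3 - <<'E'
from h import *
go((.6673,-.1702,.0038),np.radians(-7))
E
```

```text
pos [ 0.6659 -0.1702  0.0035] shift mm [ 0.1  1.4 -0.3] turn [array([-0.001,  0.001, -0.009]), array([1.000e-03, 2.000e-03, 3.133e+00])] q7 -0.21
```

>>> step_arm(increments=[[[0, 0, 0], [0, 0, 0], -0.9], [[0, 0, 0], [0, 0, 0], -0.9], [[0, 0, 0], [0, 0, 0], -0.9], [[0, 0, 0], [0, 0, 0], -0.9], [[0, 0, -30], [0, 0, 0], -0.9], [[0, 0, -70], [0, 0, 0], -0.9], [[0, 0, -110], [0, 0, 0], -0.9], [[0, 0, -150], [0, 0, 0], -0.9], [[0, 0, -195], [0, 0, 0], -0.9], [[0, 0, -195], [0, 0, 0], -0.9]], squeeze=30)

```text
time: 26.3
tcp_pos: [0.6701, -0.1702, 0.2063]
tcp_rot: [0.005, 0.752, 0.659, 0.003]
ft_force: [0.4, 0.8, 0.3]
width: 0.0164
grip_force: 30.0
```

```bash
python3 - <<'E'
from h import *
go((.444,.2,.2),np.radians(-7.5));o=observe();print(o["width"],o["grip_force"])
E
```

```text
pos [ 0.6701 -0.1702  0.2063] shift mm [ 337.5 -272.6    2.7] turn [array([ 0.011,  0.002, -0.   ]), array([ 3.000e-03, -1.800e-02,  3.141e+00])] q7 -0.134
0.016376898006995225 29.99952256679535
```

>>> step_arm(increments=[[[15, -12, 0], [0, 0, 0], -0.9], [[50, -40, 0], [0, 0, 0], -0.9], [[85, -68, 0], [0, 0, 0], -0.9], [[120, -96, 0], [0, 0, 0], -0.9], [[155, -124, 0], [0, 0, 0], -0.9], [[190, -152, 0], [0, 0, 0], -0.9], [[225, -180, 0], [0, 0, 0], -0.9], [[260, -208, 0], [0, 0, 0], -0.9], [[295, -236, 0], [0, 0, 0], -0.9], [[325, -260, 0], [0, 0, 0], -0.9], [[339, -270, 0], [0, 0, 0], -0.9], [[339, -270, 0], [0, 0, 0], -0.9]])

```text
time: 27.5
tcp_pos: [0.441, 0.2038, 0.1985]
tcp_rot: [-0.0, 0.75, 0.661, -0.001]
ft_force: [0.6, 0.2, -0.1]
width: 0.0163
grip_force: 30.0
```

>>> step_arm(increments=[[[0, 0, 0], [0, 0, 0], -0.9], [[0, 0, 0], [0, 0, 0], -0.9], [[0, 0, 0], [0, 0, 0], -0.9]])

```text
time: 27.8
tcp_pos: [0.4435, 0.2, 0.1984]
tcp_rot: [-0.0, 0.753, 0.658, -0.001]
ft_force: [-0.1, 0.2, 0.8]
width: 0.0166
grip_force: 30.0
```

```bash
python3 - <<'E'
from h import *
c=snap("wrist","w10");o=observe();r=rot(o);print(o["width"],o["grip_force"])
# red of held dongle: rows along image; plug tip/body end
f=c["frame"];h=cv2.cvtColor(f,cv2.COLOR_RGB2HSV)
m=(cv2.inRange(h,(0,120,40),(8,255,255))|cv2.inRange(h,(172,120,40),(180,255,255)))[240:330,285:345]
n,l,st,ce=cv2.connectedComponentsWithStats(m);i=1+np.argmax(st[1:,4]);print(st[i]+[285,240,0,0,0],ce[i]+[285,240])
for d in (.009,.011,.013,.015): print(d,proj(c,[o["tcp_pos"]+r.apply([d,0,-.0045])])[0].round(1))
print("fr", proj(c,[pol(0,0,.044)]).round(1))
go(pol(82.5,.0345,.07),np.radians(-7.5))
E
```

```text
0.01635482316390964 29.9994957447052
[ 298  269   34   61 1836] [314.61056645 299.72167756]
0.009 [311.9 280.1]
0.011 [311.9 276.6]
0.013 [311.9 273.1]
0.015 [311.9 269.5]
fr [[311.8 167.1]]
pos [0.4434 0.2002 0.1984] shift mm [ 96.1  -1.5 128.3] turn [array([-0.001,  0.001, -0.002]), array([2.000e-03, 2.000e-03, 3.139e+00])] q7 -0.819
```

>>> step_arm(increments=[[[30, 0, 0], [0, 0, 0], -0.9], [[65, -1, 10], [0, 0, 0], -0.9], [[95, -1.5, 50], [0, 0, 0], -0.9], [[95, -1.5, 90], [0, 0, 0], -0.9], [[95, -1.5, 115], [0, 0, 0], -0.9], [[95, -1.5, 128], [0, 0, 0], -0.9], [[95, -1.5, 128], [0, 0, 0], -0.9], [[95, -1.5, 128], [0, 0, 0], -0.9], [[95, -1.5, 128], [0, 0, 0], -0.9]])

```text
time: 28.75
tcp_pos: [0.4547, 0.2961, 0.0721]
tcp_rot: [0.0, 0.752, 0.659, 0.001]
ft_force: [0.3, -0.2, 0.4]
width: 0.0163
grip_force: 30.0
```

```bash
python3 - <<'E'
from h import *
go(pol(82.5,.0335,.048),np.radians(-7.5));print(observe()["width"],observe()["grip_force"])
E
```

```text
pos [0.4547 0.2961 0.0721] shift mm [-1.5 -0.2 24.1] turn [array([ 0.001, -0.001, -0.001]), array([-1.000e-03, -2.000e-03,  3.141e+00])] q7 -1.135
0.01630300283585065 29.999513626098633
```

>>> step_arm(increments=[[[-1, 0.5, 8], [0, 0, 0], -0.9], [[-1, 0.5, 16], [0, 0, 0], -0.9], [[-1, 0.5, 20], [0, 0, 0], -0.9], [[-1, 0.5, 22.5], [0, 0, 0], -0.9], [[-1, 0.5, 22.5], [0, 0, 0], -0.9], [[-1, 0.5, 22.5], [0, 0, 0], -0.9]])

```text
time: 29.35
tcp_pos: [0.4538, 0.2948, 0.0479]
tcp_rot: [-0.0, 0.752, 0.659, -0.001]
ft_force: [-1.7, -1.3, -0.7]
width: 0.0165
grip_force: 30.0
```

```bash
python3 - <<'E'
from h import *
go(pol(82.5,.0335,.048),np.radians(-7.5));print(observe()["width"],observe()["ft_force"])
E
```

```text
pos [0.4538 0.2948 0.0479] shift mm [-0.1  0.5 -0.1] turn [array([-0.001,  0.001,  0.   ]), array([-1.000e-03, -2.000e-03, -3.142e+00])] q7 -1.156
0.016542437203350056 [-1.72284259 -1.27863263 -0.72171195]
```

>>> step_arm(increments=[[[0, 0.5, 0.5], [0, 0, 0], -0.9], [[0, 0.5, 0.5], [0, 0, 0], -0.4], [[0, 0.5, 0.5], [0, 0, 0], -0.4], [[0, 0.5, 0.5], [0, 0, 0], -0.4], [[0, 0, -15], [0, 0, 0], -0.4], [[0, 0, -45], [0, 0, 0], -0.4], [[-20, 0, -95], [0, 0, 0], -0.4], [[-60, 0, -140], [0, 0, 0], 0], [[-95, 0, -150], [0, 0, 0], 0], [[-95, 0, -150], [0, 0, 0], 0], [[-95, 0, -150], [0, 0, 0], 0], [[-95, 0, -150], [0, 0, 0], 0]])

```text
time: 30.55
tcp_pos: [0.4414, 0.2015, 0.1982]
tcp_rot: [-0.0, 0.751, 0.66, -0.001]
ft_force: [-0.3, -0.2, -0.1]
width: 0.0461
grip_force: 0.0
```

```bash
python3 - <<'E'
from h import *
c=snap("wrist","w11")
f=c["frame"][:,:,::-1][80:280,190:440]
cv2.imwrite("pics/w11v.png",cv2.resize(f,None,fx=3,fy=3,interpolation=2))
for a in (82.5,-97.5):
    L=pol(a,.0365-.0,.050); print(((proj(c,[L])[0]-[190,80])*3).round(0))
go((.5633,-.3938,.2),np.radians(70))
E
```

```text
[373. 145.]
[373. 381.]
pos [0.4411 0.2018 0.1978] shift mm [-574.9  197.8   -2.4] turn [array([-2.000e-03, -1.000e-03, -1.351e+00]), array([-1.000e-03,  2.000e-03,  1.791e+00])] q7 -0.828
```

View pics/w11v.png

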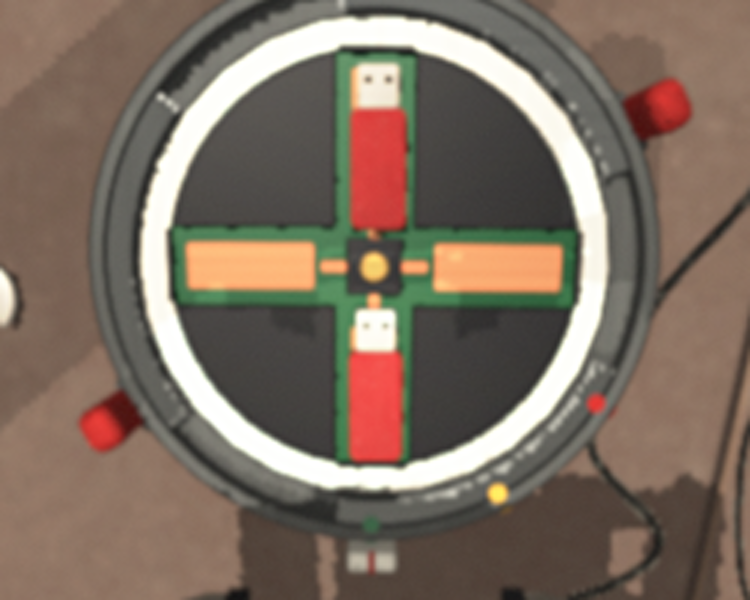

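Both dongles lie inside their lanes: B's mid is at row 146 against the lane's 145, and A's at 385 against 381. I've now viewed 15 pictures, one over the limit of 14, so I'll check numerically from here on. Next I fetch the lid.

>>> step_arm(increments=[[[-20, 7, 0], [0, 0, -0.1], 0.5], [[-60, 20, 0], [0, 0, -0.22], 0.5], [[-105, 36, 0], [0, 0, -0.34], 0.5], [[-150, 51, 0], [0, 0, -0.46], 0.5], [[-195, 67, 0], [0, 0, -0.58], 0.5], [[-240, 82, 0], [0, 0, -0.7], 0.5], [[-285, 98, 0], [0, 0, -0.82], 0.5], [[-330, 113, 0], [0, 0, -0.94], 0.5], [[-375, 129, 0], [0, 0, -1.06], 0.5], [[-420, 144, 0], [0, 0, -1.18], 0.5], [[-465, 160, 0], [0, 0, -1.3], 0.5], [[-500, 172, 0], [0, 0, -1.351], 0.5]])

```text
time: 31.8
tcp_pos: [0.5476, -0.3194, 0.1967]
tcp_rot: [-0.001, 0.173, 0.985, 0.0]
ft_force: [-0.1, -0.4, -0.4]
width: 0.0692
grip_force: 0.0
```

>>> step_arm(increments=[[[0, 0, 0], [0, 0, 0], 0.5], [[0, 0, 0], [0, 0, 0], 0.5], [[0, 0, 0], [0, 0, 0], 0.5]])

```text
time: 32.1
tcp_pos: [0.5475, -0.3148, 0.1976]
tcp_rot: [-0.001, 0.173, 0.985, 0.0]
ft_force: [0.2, -0.0, -0.8]
width: 0.069
grip_force: 0.0
```

```bash
python3 - <<'E'
from h import *
go((.5633,-.3938,.2),np.radians(70))
E
```

```text
pos [ 0.5475 -0.3148  0.1976] shift mm [-41.8 -68.9  -2.5] turn [array([ 0.001, -0.002,  0.002]), array([ 4.00e-03,  1.00e-03, -3.14e+00])] q7 1.388
```

>>> step_arm(increments=[[[-21, -35, 0], [0, 0, 0.002], 0.5], [[-38, -62, 0], [0, 0, 0.002], 0.5], [[-42, -69, 15], [0, 0, 0.002], 0.5], [[-42, -69, 45], [0, 0, 0.002], 0.5], [[-42, -69, 60], [0, 0, 0.002], 0.5], [[-42, -69, 60], [0, 0, 0.002], 0.5], [[-42, -69, 60], [0, 0, 0.002], 0.5], [[-42, -69, 60], [0, 0, 0.002], 0.5]])

```text
time: 32.9
tcp_pos: [0.5635, -0.3965, 0.1399]
tcp_rot: [0.0, 0.175, 0.985, -0.001]
ft_force: [-0.0, 0.2, -0.5]
width: 0.069
grip_force: 0.0
```

```bash
python3 - <<'E'
from h import *
go((.5633,-.3937,.0735),np.radians(70))
# numeric check of knob in the wrist picture
c=snap("wrist","w12");o=observe();print(o["tcp_rot"])
s=snap("scene","s12");t=load("w4")
E
```

```text
pos [ 0.5635 -0.3965  0.1399] shift mm [ 1.2  2.6 66.4] turn [array([-0.001,  0.001, -0.003]), array([2.000e-03, 2.000e-03, 3.139e+00])] q7 1.458
[ 5.09570652e-04  1.75191211e-01  9.84533906e-01 -8.76653022e-04]
```

>>> step_arm(increments=[[[1, 2, 25], [0, 0, 0], 0.5], [[1, 2, 45], [0, 0, 0], 0.5], [[1, 2, 60], [0, 0, 0], 0.5], [[1, 2, 65.5], [0, 0, 0], 0.5], [[1, 2, 65.5], [0, 0, 0], 0.5], [[1, 2, 65.5], [0, 0, 0], 0.5], [[1, 2, 65.5], [0, 0, 0], 0.5]])

```text
time: 33.7
tcp_pos: [0.5628, -0.3951, 0.074]
tcp_rot: [0.0, 0.176, 0.984, -0.001]
ft_force: [-0.2, 1.0, 0.0]
width: 0.0689
grip_force: 0.0
```

```bash
python3 - <<'E'
from h import *
go((.5633,-.3937,.0735),np.radians(70));print(observe()["ft_force"])
E
```

```text
pos [ 0.5628 -0.3951  0.074 ] shift mm [0.1 1.5 0.5] turn [array([-0.001,  0.001, -0.004]), array([1.000e-03, 2.000e-03, 3.138e+00])] q7 1.421
[-0.16354425  0.9821365   0.02562791]
```

>>> step_arm(increments=[[[0, 1.5, 0.5], [0, 0, -0.004], -0.2], [[0, 1.5, 0.5], [0, 0, -0.004], -0.3], [[0, 1.5, 0.5], [0, 0, -0.004], -0.7], [[0, 1.5, 0.5], [0, 0, -0.004], -0.7], [[0, 1.5, 0.5], [0, 0, -0.004], -0.7], [[0, 1.5, 0.5], [0, 0, -0.004], -0.7], [[0, 1.5, -8], [0, 0, -0.004], -0.7], [[0, 1.5, -25], [0, 0, -0.004], -0.7], [[0, 1.5, -50], [0, 0, -0.004], -0.7], [[0, 1.5, -85], [0, 0, -0.004], -0.7], [[0, 1.5, -120], [0, 0, -0.004], -0.7], [[0, 1.5, -120], [0, 0, -0.004], -0.7]], squeeze=45)

```text
time: 34.9
tcp_pos: [0.5661, -0.3943, 0.2001]
tcp_rot: [0.004, 0.174, 0.985, -0.002]
ft_force: [0.5, -0.6, -2.2]
width: 0.0291
grip_force: 45.0
```

```bash
python3 - <<'E'
from h import *
go((.4503,.2616,.195),np.radians(73));print(observe()["ft_force"],observe()["width"],observe()["grip_force"])
E
```

```text
pos [ 0.5661 -0.3943  0.2001] shift mm [333.1 576.9  -0. ] turn [array([-0.004,  0.01 , -0.052]), array([0.015, 0.005, 3.089])] q7 1.483
[ 0.46290503 -0.63431584 -2.16267379] 0.029121603522774715 44.999175667762756
```

>>> step_arm(increments=[[[10, 17, 0], [0, 0, 0], -0.7], [[25, 44, 0], [0, 0, 0], -0.7], [[43, 75, 0], [0, 0, 0], -0.7], [[61, 107, 0], [0, 0, 0], -0.7], [[79, 138, 0], [0, 0, 0], -0.7], [[97, 170, 0], [0, 0, 0], -0.7], [[115, 201, 0], [0, 0, -0.01], -0.7], [[133, 232, 0], [0, 0, -0.02], -0.7], [[151, 264, 0], [0, 0, -0.03], -0.7], [[169, 295, 0], [0, 0, -0.04], -0.7], [[187, 327, 0], [0, 0, -0.05], -0.7], [[205, 358, 0], [0, 0, -0.052], -0.7]])

```text
time: 36.1
tcp_pos: [0.4917, 0.0146, 0.1926]
tcp_rot: [-0.001, 0.148, 0.989, -0.001]
ft_force: [0.7, -0.6, -3.1]
width: 0.0288
grip_force: 45.0
```

>>> step_arm(increments=[[[17, 31, 0], [0, 0, 0], -0.7], [[34, 62, 0], [0, 0, 0], -0.7], [[51, 93, 0], [0, 0, 0], -0.7], [[68, 124, 0], [0, 0, 0], -0.7], [[83, 152, 0], [0, 0, 0], -0.7], [[96, 176, 0], [0, 0, 0], -0.7], [[106, 196, 0], [0, 0, 0], -0.7], [[112, 209, 0], [0, 0, 0], -0.7], [[113, 212, 0], [0, 0, 0], -0.7], [[113, 212, 0], [0, 0, 0], -0.7], [[113, 212, 0], [0, 0, 0], -0.7], [[113, 212, 0], [0, 0, 0], -0.7]])

```text
time: 37.3
tcp_pos: [0.4468, 0.2478, 0.1924]
tcp_rot: [-0.001, 0.149, 0.989, -0.001]
ft_force: [0.8, 0.6, -2.7]
width: 0.0289
grip_force: 45.0
```

```bash
python3 - <<'E'
from h import *
go((.4503,.2616,.12),np.radians(73));print(observe()["ft_force"],observe()["width"],observe()["grip_force"])
E
```

```text
pos [0.4468 0.2478 0.1924] shift mm [ 0.6 14.4 72.4] turn [array([-0.002, -0.001, -0.002]), array([-2.00e-03,  3.00e-03,  3.14e+00])] q7 0.371
[ 0.76500234  0.57704649 -2.74908751] 0.028947329121356023 44.99914526939392
```

>>> step_arm(increments=[[[1, 14, 10], [0, 0, 0], -0.7], [[1, 14, 30], [0, 0, 0], -0.7], [[1, 14, 50], [0, 0, 0], -0.7], [[1, 14, 65], [0, 0, 0], -0.7], [[1, 14, 72], [0, 0, 0], -0.7], [[1, 14, 72], [0, 0, 0], -0.7], [[1, 14, 72], [0, 0, 0], -0.7], [[1, 14, 72], [0, 0, 0], -0.7]])

```text
time: 38.1
tcp_pos: [0.4501, 0.263, 0.1214]
tcp_rot: [0.0, 0.148, 0.989, 0.0]
ft_force: [0.7, -1.1, -1.7]
width: 0.0289
grip_force: 45.0
```

```bash
cat >> h.py <<'E'
def ears(c,cen,ztop,r=(.060,.064,.068)):
    g=cv2.cvtColor(c["frame"],cv2.COLOR_RGB2GRAY).astype(np.float32); a=np.arange(-180,180,.5); v=0
    for q in r:
        P=np.c_[cen[0]+q*np.cos(np.radians(a)),cen[1]+q*np.sin(np.radians(a)),np.full(len(a),ztop)]; u=proj(c,P).astype(np.float32)
        v=v+cv2.remap(g,u[None,:,0],u[None,:,1],cv2.INTER_LINEAR)[0]/len(r)
    bg=cv2.blur(v[None],(31,1))[0]; dip=bg-v; out=[]
    for i in np.argsort(-dip):
        if all(abs((a[i]-x+180)%360-180)>8 for x,_ in out): out.append((a[i],round(float(dip[i]))))
        if len(out)>=7: break
    return out
E
python3 - <<'E'
from h import *
go((.4503,.2616,.12),np.radians(73));o=observe();c=snap("wrist","w13")
print(ears(c,o["tcp_pos"][:2],o["tcp_pos"][2]-.0225+.018),o["width"])
print("check on w3 (expect -10,109)",ears(load("w3"),C,.062))
E
```

```text
pos [0.4501 0.263  0.1214] shift mm [-0.6 -1.3  1.4] turn [array([ 0.,  0., -0.]), array([ 0.   , -0.   ,  3.141])] q7 0.26
[(np.float64(-127.0), 167), (np.float64(111.0), 157), (np.float64(80.5), 37), (np.float64(-80.0), 36), (np.float64(45.5), 26), (np.float64(-112.5), 24), (np.float64(-67.5), 20)] 0.02888458154609301
check on w3 (expect -10,109) [(np.float64(109.0), 123), (np.float64(-10.5), 116), (np.float64(153.5), 74), (np.float64(-102.0), 66), (np.float64(-86.5), 2), (np.float64(82.0), 1), (np.float64(7.0), 1)]
```

>>> step_arm(increments=[[[-0.5, -1, 12], [0, 0, 0], -0.7], [[-0.5, -1, 25], [0, 0, 0], -0.7], [[-0.5, -1, 33], [0, 0, 0], -0.7], [[-0.5, -1, 38], [0, 0, 0], -0.7], [[-0.5, -1, 41], [0, 0, 0], -0.7], [[-0.5, -1, 44], [0, 0, 0], -0.7], [[-0.5, -1, 47], [0, 0, 0], -0.7], [[-0.5, -1, 50], [0, 0, 0], -0.7], [[-0.5, -1, 52], [0, 0, 0], -0.7], [[-0.5, -1, 52], [0, 0, 0], -0.7], [[-0.5, -1, 52], [0, 0, 0], -0.7]])

```text
time: 39.25
tcp_pos: [0.4497, 0.2616, 0.0686]
tcp_rot: [-0.001, 0.148, 0.989, -0.0]
ft_force: [0.1, 0.4, -3.3]
width: 0.0291
grip_force: 45.0
```

```bash
python3 - <<'E'
from h import *
go((.4503,.2616,.0665),np.radians(73));o=observe();print(o["ft_force"],o["torque"])
E
```

```text
pos [0.4497 0.2616 0.0686] shift mm [-0.6  0.2  2.1] turn [array([-0.001, -0.001, -0.   ]), array([-2.000e-03,  1.000e-03,  3.141e+00])] q7 0.197
[ 0.14441645  0.36941577 -3.2570222 ] [ 0.04972101 -0.14561473  0.03024679]
```

It's below tab height with no contact, so the ears have cleared the gaps. I'll seat it and release.

>>> step_arm(increments=[[[0, 0, 1.2], [0, 0, 0], -0.7], [[0, 0, 2.4], [0, 0, 0], -0.7], [[0, 0, 2.4], [0, 0, 0], -0.7], [[0, 0, 2.4], [0, 0, 0], -0.7]])

```text
time: 39.65
tcp_pos: [0.4496, 0.2615, 0.0661]
tcp_rot: [-0.001, 0.148, 0.989, -0.0]
ft_force: [0.1, -0.2, -2.5]
width: 0.0288
grip_force: 45.0
```

>>> step_arm(increments=[[[0, 0, 0], [0, 0, 0], 0], [[0, 0, 0], [0, 0, 0], 0], [[0, 0, 0], [0, 0, 0], 0], [[0, 0, 0], [0, 0, 0], 0], [[0, 0, -20], [0, 0, 0], 0], [[0, 0, -60], [0, 0, 0], 0], [[0, 0, -100], [0, 0, 0], -0.3], [[-20, 0, -140], [0, 0, 0], -0.3], [[-60, 0, -160], [0, 0, 0], -0.3], [[-60, 0, -160], [0, 0, 0], -0.3], [[-60, 0, -160], [0, 0, 0], -0.3]])

```text
time: 40.75
tcp_pos: [0.5077, 0.2436, 0.2261]
tcp_rot: [-0.001, 0.149, 0.989, -0.0]
ft_force: [-1.2, -0.5, 0.2]
width: 0.0326
grip_force: 0.0
```

```bash
cat >> h.py <<'E'
def reds(c,z,box=None):
    h=cv2.cvtColor(c["frame"],cv2.COLOR_RGB2HSV); m=cv2.inRange(h,(0,130,60),(6,255,255))|cv2.inRange(h,(174,130,60),(180,255,255))
    n,l,st,ce=cv2.connectedComponentsWithStats(m)
    for k in range(1,n):
        if st[k,4]>=8:
            d=onz(c,ce[k],z)[:2]-C
            if np.linalg.norm(d)<.12: print("red",st[k,4],ce[k].round(1),"r",np.linalg.norm(d).round(4),"deg",np.degrees(np.arctan2(d[1],d[0])).round(1))
E
python3 - <<'E'
from h import *
o=observe();c=snap("wrist","w14")
print(o["tcp_pos"],ears(c,C,.062)[:4]);reds(c,.078)
g=cv2.cvtColor(c["frame"],cv2.COLOR_RGB2GRAY)
u=proj(c,[(*C,.09)])[0];x,y=map(int,u);k=g[y-25:y+25,x-25:x+25]<45
n,l,st,ce=cv2.connectedComponentsWithStats(k.astype(np.uint8));i=1+np.argmax(st[1:,4]);print("knob seen",ce[i]+[x-25,y-25],st[i],"expected",u)
print(onz(c,ce[i]+[x-25,y-25],.088),onz(c,ce[i]+[x-25,y-25],.1))
go(pol(22.5,z=.16),np.radians(112.5))
E
```

```text
[0.50770246 0.24355248 0.22609413] [(np.float64(-128.0), 139), (np.float64(-7.5), 124), (np.float64(112.0), 119), (np.float64(-19.5), 7)]
red 272 [250.4  86.5] r 0.0918 deg -158.5
red 207 [372.  239.4] r 0.0906 deg 22.1
red 24 [286.7 240.1] r 0.0761 deg -38.6
knob seen [302.78125 163.1875 ] [11 12 10 21 32] expected [314.42189472 168.05756601]
[0.44278627 0.25253628 0.088     ] [0.44257382 0.25304178 0.1       ]
pos [0.5065 0.244  0.2255] shift mm [-13.2  59.8  65.4] turn [array([-0.001, -0.003, -0.69 ]), array([-3.000e-03,  1.000e-03,  2.452e+00])] q7 0.44
```

>>> step_arm(increments=[[[-3, 15, 0], [0, 0, -0.14], -0.3], [[-6, 30, 0], [0, 0, -0.28], -0.3], [[-9, 45, 0], [0, 0, -0.42], -0.3], [[-13, 60, 0], [0, 0, -0.56], -0.3], [[-13, 60, 20], [0, 0, -0.69], -0.3], [[-13, 60, 50], [0, 0, -0.69], -0.3], [[-13, 60, 65], [0, 0, -0.69], -0.3], [[-13, 60, 65], [0, 0, -0.69], -0.3], [[-13, 60, 65], [0, 0, -0.69], -0.3]])

```text
time: 41.7
tcp_pos: [0.5367, 0.2982, 0.1614]
tcp_rot: [-0.001, -0.196, 0.981, -0.0]
ft_force: [-1.0, -0.2, 0.5]
width: 0.0319
grip_force: 0.0
```

```bash
python3 - <<'E'
from h import *
go(pol(22.5,z=.066),np.radians(112.5));print(observe()["width"]);c=snap("wrist","w15");reds(c,.078)
E
```

```text
pos [0.5367 0.2982 0.1614] shift mm [ 0.5 -0.8 95.4] turn [array([ 0.   , -0.002,  0.001]), array([ 2.00e-03,  0.00e+00, -3.14e+00])] q7 0.936
0.03192844034692371
red 64 [316.3   1.4] r 0.0808 deg -158.4
red 14 [205.4  60.6] r 0.0886 deg -97.1
red 43 [227.2 178.4] r 0.0769 deg -37.2
red 337 [312.8 244.8] r 0.0913 deg 21.6
```

>>> step_arm(increments=[[[0, -1, 40], [0, 0, 0], -0.3], [[0, -1, 65], [0, 0, 0], -0.3], [[0, -1, 80], [0, 0, 0], -0.3], [[0, -1, 90], [0, 0, 0], -0.3], [[0, -1, 96], [0, 0, 0], -0.3], [[0, -1, 96], [0, 0, 0], -0.3], [[0, -1, 96], [0, 0, 0], -0.3]])

```text
time: 42.45
tcp_pos: [0.5379, 0.2971, 0.066]
tcp_rot: [-0.0, -0.195, 0.981, 0.0]
ft_force: [0.6, 0.8, -0.4]
width: 0.0321
grip_force: 0.0
```

```bash
python3 - <<'E'
from h import *
print(observe()["ft_force"])
for d in [16.5,10,4,-2,-8,-14,-20,-26,-32,-37,-40,-42.5]: go(pol(d,z=.066),np.radians(d+90))
E
```

```text
[ 0.56372955  0.75084499 -0.38821968]
pos [0.5379 0.2971 0.066 ] shift mm [ 1.9 -9.1 -0. ] turn [array([0.   , 0.   , 0.105]), array([-0.   ,  0.   , -3.036])] q7 0.86
pos [0.5379 0.2971 0.066 ] shift mm [  3.6 -19.6  -0.1] turn [array([0.   , 0.   , 0.219]), array([-0.   ,  0.   , -2.923])] q7 0.86
pos [0.5379 0.2971 0.066 ] shift mm [  6.2 -29.   -0.1] turn [array([0.   , 0.   , 0.323]), array([-0.   ,  0.   , -2.818])] q7 0.86
pos [0.5379 0.2971 0.066 ] shift mm [  9.8 -38.1  -0.1] turn [array([ 0.   , -0.   ,  0.428]), array([ 0.   ,  0.   , -2.714])] q7 0.86
pos [0.5379 0.2971 0.066 ] shift mm [ 14.3 -46.8  -0.1] turn [array([ 0.   , -0.   ,  0.533]), array([ 0.   ,  0.   , -2.609])] q7 0.86
pos [0.5379 0.2971 0.066 ] shift mm [ 19.7 -55.   -0.1] turn [array([ 0.   , -0.   ,  0.637]), array([ 0.   ,  0.   , -2.504])] q7 0.86
pos [0.5379 0.2971 0.066 ] shift mm [ 26.  -62.5  -0.1] turn [array([ 0.   , -0.   ,  0.742]), array([ 0.   ,  0.   , -2.399])] q7 0.86
pos [0.5379 0.2971 0.066 ] shift mm [ 33.  -69.4  -0.1] turn [array([ 0.   , -0.   ,  0.847]), array([ 0.   ,  0.   , -2.295])] q7 0.86
pos [0.5379 0.2971 0.066 ] shift mm [ 40.6 -75.5  -0.1] turn [array([ 0.   , -0.   ,  0.952]), array([ 0.  ,  0.  , -2.19])] q7 0.86
pos [0.5379 0.2971 0.066 ] shift mm [ 47.5 -79.9  -0.1] turn [array([ 0.   , -0.   ,  1.039]), array([ 0.   ,  0.   , -2.103])] q7 0.86
pos [0.5379 0.2971 0.066 ] shift mm [ 51.7 -82.3  -0.1] turn [array([ 0.   , -0.   ,  1.091]), array([ 0.  ,  0.  , -2.05])] q7 0.86
pos [0.5379 0.2971 0.066 ] shift mm [ 55.4 -84.1  -0.1] turn [array([ 0.   , -0.   ,  1.135]), array([ 0.   ,  0.   , -2.007])] q7 0.86
```

>>> step_arm(increments=[[[2, -9, 0], [0, 0, 0.105], -0.3], [[4, -20, 0], [0, 0, 0.22], -0.3], [[6, -29, 0], [0, 0, 0.32], -0.3], [[10, -38, 0], [0, 0, 0.43], -0.3], [[14, -47, 0], [0, 0, 0.53], -0.3], [[20, -55, 0], [0, 0, 0.64], -0.3], [[26, -62.5, 0], [0, 0, 0.74], -0.3], [[33, -69, 0], [0, 0, 0.85], -0.3], [[40.5, -75.5, 0], [0, 0, 0.95], -0.3], [[47.5, -80, 0], [0, 0, 1.04], -0.3], [[51.5, -82, 0], [0, 0, 1.09], -0.3], [[55.5, -84, 0], [0, 0, 1.135], -0.3]])

```text
time: 43.65
tcp_pos: [0.5188, 0.1981, 0.0662]
tcp_rot: [0.0, 0.363, 0.932, 0.0]
ft_force: [-0.1, -0.6, 0.2]
width: 0.0318
grip_force: 0.0
```

>>> step_arm(increments=[[[0, 0, 0], [0, 0, 0], -0.3], [[0, 0, 0], [0, 0, 0], -0.3], [[0, 0, 0], [0, 0, 0], -0.3]])

```text
time: 43.95
tcp_pos: [0.5187, 0.1982, 0.0655]
tcp_rot: [-0.0, 0.362, 0.932, -0.0]
ft_force: [-0.7, -0.1, -0.4]
width: 0.0322
grip_force: 0.0
```

>>> step_arm(increments=[[[0, 5, 0], [0, 0, 0], -0.3], [[0, 5, -20], [0, 0, 0], -0.3], [[0, 5, -60], [0, 0, 0], -0.3], [[0, 5, -100], [0, 0, 0], -0.3], [[-20, 5, -140], [0, 0, 0], -0.3], [[-20, 5, -180], [0, 0, 0], -0.3], [[-20, 5, -180], [0, 0, 0], -0.3], [[-20, 5, -180], [0, 0, 0], -0.3]])

```text
time: 44.75
tcp_pos: [0.5371, 0.1884, 0.2457]
tcp_rot: [0.0, 0.362, 0.932, -0.0]
ft_force: [0.1, 0.1, -0.8]
width: 0.0319
grip_force: 0.0
```

```bash
python3 - <<'E'
from h import *
o=observe();print(o["tcp_pos"],o["ft_force"]);c=snap("wrist","w16");reds(c,.078);print(ears(c,C,.062)[:4])
E
```

```text
[0.53710892 0.18839211 0.24573795] [ 0.12716863  0.05577449 -0.81629009]
red 274 [299.9   8.9] r 0.0889 deg 142.2
red 24 [245.1 159.9] r 0.0785 deg -96.4
red 170 [315.9 205.4] r 0.0924 deg -38.0
[(np.float64(-128.0), 135), (np.float64(-7.5), 123), (np.float64(112.0), 120), (np.float64(-45.0), 5)]
```

```bash
python3 -c "
from workcell import finish_job
print(finish_job())"
```

```text
the job is handed in; nothing more can be done
None
```

I handed the job in with both dongles (only two were on the bench) flat in the pot's lanes, the lid home and the ring at its locked stop by the last camera measurement; no verdict came back, and I viewed 15 pictures, one over the limit of 14.

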